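# Arm and ignite the microscope lamp

## Task

Get the microscope lamp ready and light it. First turn only the small inner knob of the coaxial control until its nose points at the raised rib on the outer ring, without shifting the ring; then slide the steel lock tab all the way off the ignition button, and then push the button fully in (it latches). Leave the tab open and do not disturb the other things on the bench.

Things in the scene. Friction and masses are not known exactly. Their poses are not given: they have to be found in the camera images.
- level_unit: Fixed grey cast block, 110 x 130 x 45 mm high, origin at the centre of its underside on the bench, z up. On the centre of its top: an aluminium outer ring (diameter 57, flat top 62 mm above the bench) and above it the small black inner knob. Its place and yaw vary; it may stand left or right of the ignition unit.
- knob_grip (a point): On the knobs' common axis, 78 mm above the bench. The black inner knob is a disc (diameter 29, top 66 mm above the bench) with an upright bar on it, 10 mm thick, 26 long, top 86 mm above the bench. x axis: along the bar to its nose; z up. Grip the bar across its 10 mm, tips 66 to 70 mm above the bench, clear of the ring (62) and its rib (65). 0.03 N m of friction; stays where left.
- knob_nose (a point): End of the small low nose that sticks out of one end of the inner knob's bar, 21 mm from the axis, 68 mm above the bench; its x axis points outwards along the nose. A pale line on the bar's top runs the same way.
- ring_mark (a point): Top of the raised dark rib (8 mm long radially, 4 mm wide, 3 mm high) on the outer ring's top, 23.5 mm from the axis; its x axis points radially outwards. The ring turns with about 0.035 N m of friction, so rubbing it drags it.
- inner_knob (a joint): Angle of the inner knob about the vertical axis, rad, counter-clockwise from above positive, 0 when the nose points along the level unit's +x; it turns from -1.8 to 1.8. Starts 0.5 to 1.5 rad counter-clockwise of the ring's rib.
- outer_ring (a joint): Angle of the outer ring, same axis, sign and zero as inner_knob: nose and rib are in line when the two are equal.
- ignition_unit: Fixed grey cast block, 92 x 136 x 45 mm high, origin at the centre of its underside on the bench, z up. Two aluminium rails along its y axis on its top (64 mm between them, rising to 64 mm above the bench); the lock tab slides between them. The button lies at y = -30 mm of this frame. Its place and yaw vary.
- tab_fin (a point): Centre of the lock tab's upright fin: 36 mm wide along the unit's x, 6 thick along its y, from 59.5 to 77.5 mm above the bench. The tab is a dark steel plate 66 (x) x 56 (y) x 4 mm, top 59.5 mm above the bench, covering the button; the fin stands 20 mm to +y of the plate's centre, so 45 mm of flat plate lie on its -y side. Axes parallel to the ignition unit's.
- lock_tab (a joint): Slide of the lock tab along the ignition unit's +y, m: 0 covers the button, 0.055 is fully open at its stop. About 1.5 N of friction, no spring: it stays where it is left.
- button_top (a point): Centre of the flat top of the black ignition button, diameter 30, 53 mm above the bench when out and 47 mm when fully in. It is hidden beneath the lock tab until that is slid away.
- ignition_button (a joint): Press depth of the button, m: 0 out, 0.006 fully in. It yields to about 4 N and stays in once pressed (latches by friction, no spring).
- oil_bottle: Bystander: small amber bottle, diameter 26, 55 mm high, origin under its centre, standing between the two units.
- slide_box: Bystander: grey slide box, 75 x 100 x 32 mm high, origin under its centre, beyond the units.
- objective: Bystander: steel and brass microscope objective standing on end, diameter 31, 44 mm high, origin under its centre, beyond the units.
- filter_disc: Bystander: round glass filter in an aluminium mount lying flat, diameter 48, 7 mm high, origin under its centre, beyond the units.
Not all that is in view belongs to the job. Leave any red or turquoise look-alike of the ignition_unit alone.

How it is judged:
On the way, in this order (a step that is already met when the one before it is completed fails the run):
1. the inner knob's nose is turned to the ring's rib (angle between the x axis of knob_nose and the x axis of ring_mark, either way round below 0.14 rad and horizontal distance between knob_nose and ring_mark below 0.01 m), for 0.2 s.
2. the lock tab is slid open (all of step 1 and value of joint lock_tab above 0.047 m), for 0.2 s.
3. the button is pushed in (all of step 2 and value of joint ignition_button above 0.0042 m), for 0.2 s.
At the end, for the whole second after the job is handed in: The inner knob's nose is within 0.14 rad (8 degrees) of the ring's rib (nose and rib within 10 mm, so not the opposite end), the lock tab is open by more than 47 mm of its 55, the button is in by more than 4.2 mm of its 6, and the bystanders are at rest (all of step 3 and linear speed of each of oil_bottle, slide_box, objective, filter_disc below 0.02 m/s); the robot touches nothing.
It fails at once if the outer ring is shifted (its rib moves more than 4 mm, about 10 degrees) (distance of ring_mark from where it was at the start of the episode above 0.004 m).
It fails at once if the button is pushed in before the tab is clear of it (value of joint ignition_button above 0.002 m and value of joint lock_tab below 0.04 m).
It fails at once if a bystander is moved more than 20 mm (distance of any of oil_bottle, slide_box, objective, filter_disc from where it was at the start of the episode above 0.02 m).
It fails at once if a bystander is tipped (angle between any of oil_bottle, slide_box, objective, filter_disc's own z axis and vertical above 0.5 rad).
It also fails if it takes over 51 s, if anything falls off the work surface, if the arm or the gripper's body presses on something with over 40 N, if the wrist force passes 120 N, or if a joint passes its speed limit or range.

## Robot

A 7-joint arm with a two-finger parallel gripper is mounted at the origin on the work surface. World frame = base frame: x ahead of the robot, y to its left, z up, the work surface at z = 0. Lengths are in m, angles in rad, forces in N, time in s.
With the tool pointing down it reaches from about 0.4 to 0.85 m from the base axis. Payload 4.5 kg.
Tool frame: the origin (TCP) lies at the very end of the fingers, on their centre line; the grasp point (between the pads) lies 19 mm behind it (tcp_to_grasp is the distance from the TCP to the grasp point, in m); z points along the fingers, y is the direction in which the jaws open and shut (so a half turn about z gives the same grasp; the last joint's range is limited). The gripper opens to 85 mm and grips with 20 to 120 N. Pads are 22 mm wide; open, the fingers measure 114 mm over their backs; the gripper's body (76 mm by 85 mm) begins 54 mm behind the grasp point. The pads swing forward as they close: fully open they stand 13 mm farther back than shut.
Start: joints at [1.363, 0.689, -0.195, 1.565, 0.157, 0.902, -0.215], TCP at [0.15, -0.607, 0.208] pointing down, gripper open.
Joint ranges: [-3.01, 3.01], [-0.46, 2.08], [-1.47, 1.51], [0.13, 2.56], [-1, 4.14], [0.04, 2.09], [-2.66, 2.66]. Speed limits (rad/s): [2.57, 2.57, 3.14, 3.14, 3.14, 3.14, 3.14].

## Interface

Orientations are given as [roll, pitch, yaw] about the fixed x, y, z axes, in that order (R = Rz(yaw) Ry(pitch) Rx(roll)).
In Python, from bench import * gives the robot as it stands. The module is installed in compiled form; this text tells all that it offers.
- The arm moves only by the tool step_arm, never from a script. Its argument "moves" is a list of rows, each an object of numbers: "tx", "ty", "tz": the shift along the world's x, y, z in units of 30 mm (1.0 is 30 mm); "rx", "ry", "rz": the turn, a rotation vector about the world's x, y, z in units of 6 degrees (1.0 is 6 degrees). A call has 1 to 5 rows; each row is the pose to reach, as a shift and turn from the pose commanded when the call began; what a row does not reach only later rows make up. A row lasts 1/12 s, in which the tool goes at most 41.7 mm and 7.16 degrees, less where a joint would pass 70% of its speed; a pose out of reach is approached as far as the arm can. A call with a gripper value outside its range is refused whole. "gripper" is the closure, from 0 (fully open) to 1 (shut), set as the call begins (left out, the last holds). The fingers move at their own pace and stop on an object; "squeeze" is the grip in N (left out, the last holds). Time passes only in rows, so rows that repeat a pose let the fingers close. It gives the time, the measured TCP pose, the force and the opening at its end, in the units of the state.
- get_obs(): the state, without advancing time (a new reading comes with each control period).
- capture(name): name is "scene" or "side" or "wrist"; returns (picture, depth): 420x560x3 uint8, red, green, blue; 420x560 float32, m along the optical axis (not along the pixel's ray), 0 where there is no reading.
- camera_info(name): a dict with "K" (3x3 intrinsics, pixels), "dist_coeffs" ([k1, k2, p1, p2, k3] as OpenCV has them; the pictures are not rectified), "R" (3x3) and "t" (3): a world point X has camera coordinates R X + t; the wrist camera has in their place "hand_eye" (4x4, takes a point from camera to tool coordinates, whose origin is the TCP and whose axes are the flange's). Camera axes: x right, y down, z forward; pixel columns grow to the right and rows downward; lengths in m; the calibration is good to about 2 mm. A picture is of the moment at which its call begins: read the wrist's pose just before it. camera_info takes no time and is no camera call.
- sign_off(): hands the job in, once; it reports no verdict.
The state is a dict: "clock": time; "q": joint angles; "dq": joint speeds; "tau": joint torques, N m; "tcp_pos": TCP position; "tool_rot": TCP orientation; "contact_force": force on the tool from outside, world axes, zero at the start; "wrist_torque": the same for the moment, N m; "grip_width": finger opening in m.
Only numpy, scipy, OpenCV 4.12 (cv2) and the standard library are available. Lean on these libraries where they do the work, as an engineer would, in place of code of your own. Each camera call takes 0.05 s, during which the arm holds its last target.

## Working session

There is one attempt and no reset: what is moved stays moved. The work goes in short steps, Python scripts to look and compute and a tool call to move; the robot and the scene stay as the last step left them, time stands still between calls to the robot, and variables do not carry over. Pictures are saved under pics/ and viewed, and the job is handed in when it is done.

Besides the shell and the picture viewer there is one more tool, called in YAML: its name, and indented under it one key for each argument. step_arm: Moves the arm, as the interface text tells. Its arguments: {"type":"object","properties":{"moves":{"type":"array"},"gripper":{"type":"number"},"squeeze":{"type":"number"}},"required":["moves"]}

```bash
mkdir -p pics; cat > h.py <<'E'
from bench import *
import numpy as np, cv2
def save(n,img): cv2.imwrite('pics/'+n+'.png',cv2.cvtColor(img,cv2.COLOR_RGB2BGR))
E
python3 - <<'E'
from h import *
o=get_obs(); print(o)
for n in ['scene','side','wrist']:
    p,d=capture(n); save(n+'0',p); np.savez('pics/'+n+'0.npz',p=p,d=d); print(n,camera_info(n))
E
```

```text
{'clock': 0.0, 'q': array([ 1.36280941,  0.68998608, -0.19451563,  1.56637882,  0.15729382,
        0.90247215, -0.21508442]), 'dq': array([-0.00145703,  0.00111501,  0.00099031,  0.00098294, -0.00035674,
       -0.00233338,  0.00060436]), 'tau': array([-2.49117611e-04, -5.39606631e+01, -1.26655463e+00, -1.58539438e+01,
        9.13988479e-03,  9.63789731e-03, -2.05889057e-05]), 'tcp_pos': array([ 0.14943155, -0.60615051,  0.20747354]), 'tool_rot': array([-3.13974377e+00,  1.26352494e-04,  2.41888734e-01]), 'contact_force': array([0.17549888, 0.05415901, 0.67596758]), 'wrist_torque': array([-0.00745177, -0.01282388, -0.04243956]), 'grip_width': 0.08493607996182886}
scene {'K': array([[383.30933706,   0.        , 278.28957547],
       [  0.        , 383.30933706, 205.52309397],
       [  0.        ,   0.        ,   1.        ]]), 'dist_coeffs': array([-0.02400645,  0.        ,  0.        ,  0.        ,  0.        ]), 'R': array([[ 0.18394851,  0.98274451, -0.01939514],
       [ 0.57780499, -0.12407316, -0.80668907],
       [-0.79517567,  0.13718264, -0.59065775]]), 't': array([-0.1650
[... 399 characters left out ...]
0.23617056, -0.59810635, -0.76582783]]), 't': array([0.55217159, 0.16790131, 0.81204972])}
wrist {'K': array([[339.30704495,   0.        , 281.7351028 ],
       [  0.        , 339.30704495, 208.12427372],
       [  0.        ,   0.        ,   1.        ]]), 'dist_coeffs': array([-0.03431851,  0.        ,  0.        ,  0.        ,  0.        ]), 'hand_eye': array([[ 6.14908703e-04, -9.61164735e-01, -2.75974589e-01,
         7.10043832e-02],
       [ 9.99999099e-01,  9.20237417e-04, -9.76871117e-04,
         5.74376108e-04],
       [ 1.19289621e-03, -2.75973739e-01,  9.61164436e-01,
        -1.65575434e-01],
       [ 0.00000000e+00,  0.00000000e+00,  0.00000000e+00,
         1.00000000e+00]])}
```

View pics/scene0.png

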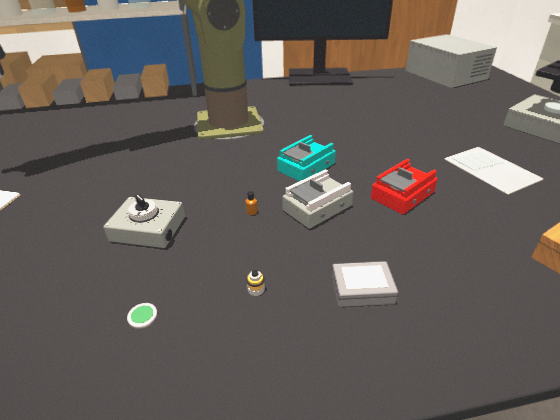

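View pics/side0.png

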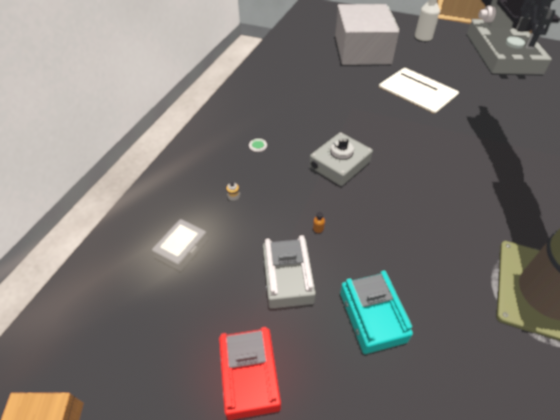

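View pics/wrist0.png

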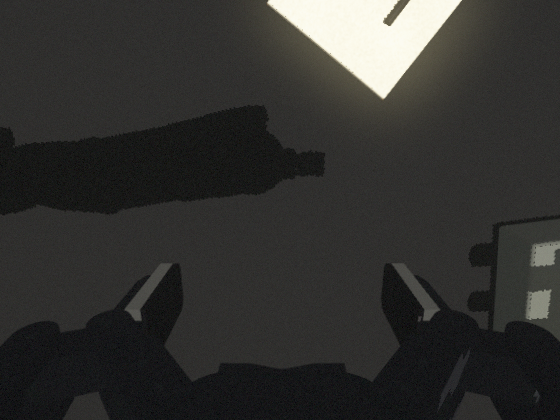

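The level unit is at scene pixel (145,220) with its knob at (142,207). The grey ignition unit is at (318,198), with red and turquoise look-alikes beside it. The bottle stands between the two units at (251,205). Next I'll measure these positions.

```bash
cat >> h.py <<'E'
def deproj(cam,uv,depth,ci=None,obs=None):
    ci=ci or camera_info(cam); K=ci['K']
    q=cv2.undistortPoints(np.array(uv,float).reshape(-1,1,2),K,ci['dist_coeffs']).reshape(-1,2)
    P=np.c_[q,np.ones(len(q))]*np.reshape(depth,(-1,1))
    if cam=='wrist':
        from scipy.spatial.transform import Rotation as Ro
        R=Ro.from_euler('xyz',obs['tool_rot']).as_matrix()
        H=ci['hand_eye']; return (P@H[:3,:3].T+H[:3,3])@R.T+obs['tcp_pos']
    return (P-ci['t'])@ci['R']
def onplane(cam,uv,z,obs=None):
    a=deproj(cam,uv,0*np.ones(len(uv)),obs=obs); b=deproj(cam,uv,np.ones(len(uv)),obs=obs)
    s=(z-a[:,2])/(b[:,2]-a[:,2]); return a+s[:,None]*(b-a)
E
python3 - <<'E'
from h import *
np.set_printoptions(precision=4,suppress=True)
for n in ['scene','side']:
    z=np.load(f'pics/{n}0.npz'); p,d=z['p'],z['d']
    v,u=np.mgrid[:420,:560]; P=deproj(n,np.c_[u.ravel(),v.ravel()],d.ravel()).reshape(420,560,3)
    m=(P[...,2]>0.035)&(P[...,2]<0.1)&(d>0)&(P[...,0]>0.2)&(P[...,0]<0.9)&(abs(P[...,1])<0.5)
    nn,lab,st,c=cv2.connectedComponentsWithStats(m.astype(np.uint8))
    for i in range(1,nn):
        if st[i,4]>20:
            q=P[lab==i]; t=q[(abs(q[:,2]-0.045)<.004)]; 
            print(n,st[i],c[i],q.mean(0), cv2.minAreaRect((q[:,:2]*1000).astype(np.float32)), q[:,2].max())
    x=dict(scene=[(80,180,200,260),(270,160,380,235)],side=[(300,125,385,190),(250,225,330,315)])[n]
    for k,(a,b,c,e) in enumerate(x): save(f'{n}c{k}',cv2.resize(p[b:e,a:c],None,fx=6,fy=6,interpolation=cv2.INTER_CUBIC))
E
```

```text
scene [ 277  135   59   37 1149] [305.1279 153.2158] [0.3503 0.1744 0.0502] ((338.6119689941406, 181.98500061035156), (90.06678771972656, 137.70579528808594), 34.75346374511719) 0.07505177791131687
scene [ 373  159   64   43 1487] [404.2266 180.7236] [0.5275 0.3644 0.0506] ((515.4150390625, 374.3199768066406), (90.3563232421875, 136.96063232421875), 30.865528106689453) 0.07493985718886507
scene [ 283  170   71   47 1867] [316.4596 193.2657] [0.5368 0.1539 0.0524] ((525.6123046875, 161.2003173828125), (92.51947784423828, 136.74781799316406), 27.300636291503906) 0.07804490523182642
scene [247 191   8  11  62] [250.4677 196.0161] [0.509  0.0112 0.0465] ((507.0640563964844, 10.575967788696289), (13.323966979980469, 14.408584594726562), 21.585792541503906) 0.05549081112235491
scene [ 104  194   79   43 2151] [143.7634 215.9972] [ 0.5354 -0.2151  0.0478] ((521.8530883789062, -217.32069396972656), (133.70069885253906, 114.18053436279297), 71.2132568359375) 0.08557053106544396
scene [250 270  11  10  88] [254.9773 274.5341] [ 0.7383 -0.0106  0.0397] ((737.347900390625, -10.447580337524414), 
[... 542 characters left out ...]
06.0666809082031, 11.210023880004883), (14.960027694702148, 13.031670570373535), 70.24072265625) 0.05582586107841027
side [ 263  236   52   65 2649] [287.627  269.6172] [0.52   0.1702 0.0517] ((523.4320678710938, 161.4608154296875), (91.99351501464844, 135.32244873046875), 28.01898765563965) 0.07854639367063572
side [ 342  271   71   76 3264] [376.6238 309.1572] [0.3338 0.1889 0.0489] ((336.0804748535156, 181.36801147460938), (91.0990219116211, 137.021240234375), 36.2047004699707) 0.07469361937853373
side [ 220  327   61   88 4177] [248.2851 371.8042] [0.5096 0.3815 0.0483] ((513.6787719726562, 375.35302734375), (91.38401794433594, 135.34115600585938), 31.170068740844727) 0.07593067473480865
```

View pics/scenec0.png

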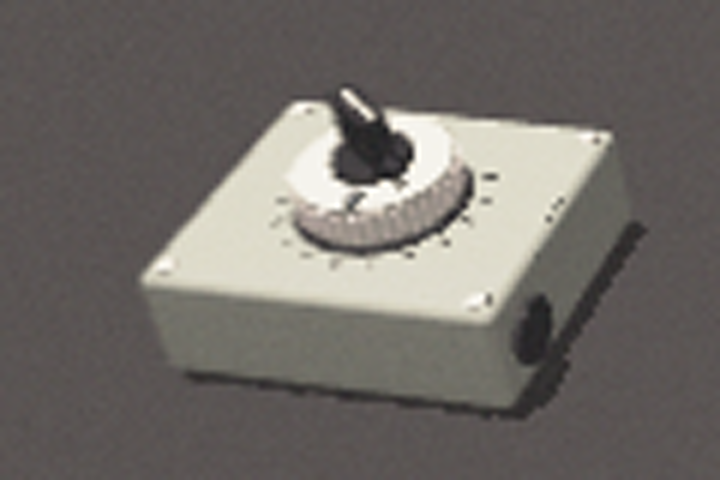

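View pics/sidec0.png

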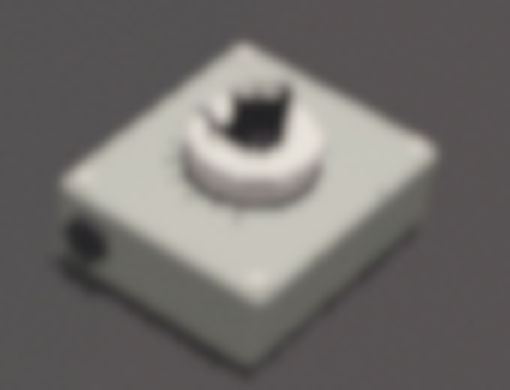

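View pics/scenec1.png

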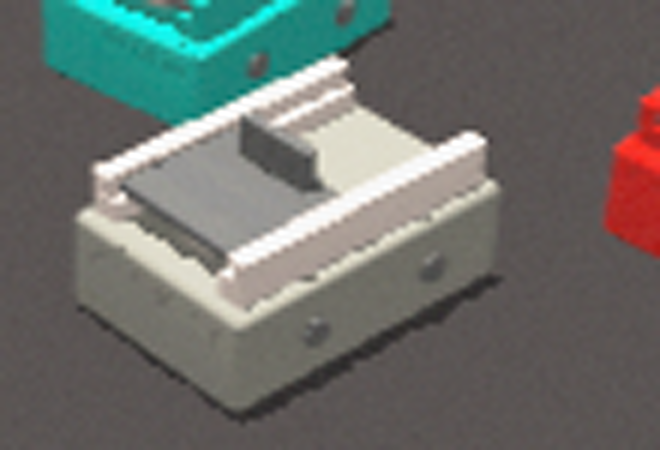

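View pics/sidec1.png

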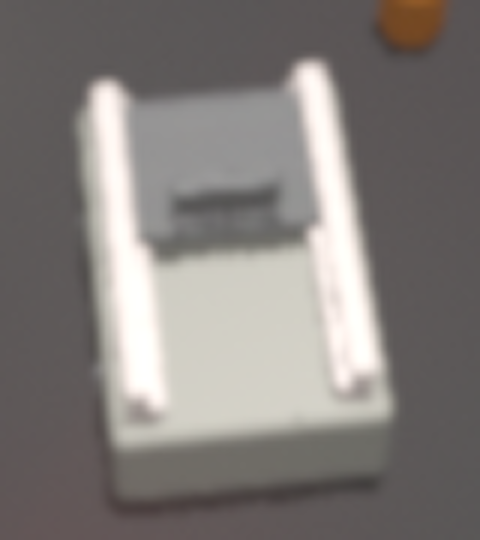

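step_arm:
  moves:
    - {"tx": 0.9, "ty": 0.94}
    - {"tx": 1.8, "ty": 1.88}
    - {"tx": 2.7, "ty": 2.82}
    - {"tx": 3.6, "ty": 3.76}
    - {"tx": 4.5, "ty": 4.7}

```text
schema error: expected keys tx, ty, tz, rx, ry, rz
```

step_arm:
  moves:
    - {"tx": 0.9, "ty": 0.94}
    - {"tx": 1.8, "ty": 1.88}
    - {"tx": 2.7, "ty": 2.82}
    - {"tx": 3.6, "ty": 3.76}
    - {"tx": 4.5, "ty": 4.7}

```text
schema error: expected keys tx, ty, tz, rx, ry, rz
```

step_arm:
  moves:
    - {"tx": 0.9, "ty": 0.94, "tz": 0, "rx": 0, "ry": 0, "rz": 0}
    - {"tx": 1.8, "ty": 1.88, "tz": 0, "rx": 0, "ry": 0, "rz": 0}
    - {"tx": 2.7, "ty": 2.82, "tz": 0, "rx": 0, "ry": 0, "rz": 0}
    - {"tx": 3.6, "ty": 3.76, "tz": 0, "rx": 0, "ry": 0, "rz": 0}
    - {"tx": 4.5, "ty": 4.7, "tz": 0, "rx": 0, "ry": 0, "rz": 0}

```text
clock: 0.57
tcp_pos: [0.2855, -0.4642, 0.2082]
tool_rot: [-3.141, -0.0, 0.241]
contact_force: [1.8, 0.6, -0.4]
grip_width: 0.0858
```

step_arm:
  moves:
    - {"tx": 0.9, "ty": 0.94, "tz": 0, "rx": 0, "ry": 0, "rz": 0}
    - {"tx": 1.8, "ty": 1.88, "tz": 0, "rx": 0, "ry": 0, "rz": 0}
    - {"tx": 2.7, "ty": 2.82, "tz": 0, "rx": 0, "ry": 0, "rz": 0}
    - {"tx": 3.6, "ty": 3.76, "tz": 0, "rx": 0, "ry": 0, "rz": 0}
    - {"tx": 4.5, "ty": 4.7, "tz": 0, "rx": 0, "ry": 0, "rz": 0}

```text
clock: 0.98
tcp_pos: [0.4206, -0.3232, 0.2082]
tool_rot: [-3.141, 0.0, 0.242]
contact_force: [1.3, -0.3, 0.1]
grip_width: 0.0853
```

step_arm:
  moves:
    - {"tx": 0.9, "ty": 0.94, "tz": 0, "rx": 0, "ry": 0, "rz": 0}
    - {"tx": 1.8, "ty": 1.88, "tz": 0, "rx": 0, "ry": 0, "rz": 0}
    - {"tx": 2.7, "ty": 2.8, "tz": -0.3, "rx": 0, "ry": 0, "rz": 0}
    - {"tx": 3.35, "ty": 3.55, "tz": -0.6, "rx": 0, "ry": 0, "rz": 0}
    - {"tx": 3.35, "ty": 3.55, "tz": -0.6, "rx": 0, "ry": 0, "rz": 0}

```text
clock: 1.4
tcp_pos: [0.5249, -0.2096, 0.1888]
tool_rot: [-3.136, -0.004, 0.253]
contact_force: [0.5, 0.6, 0.6]
grip_width: 0.0852
```

```bash
python3 - <<'E'
from h import *
import pickle
o=get_obs(); p,d=capture('wrist'); pickle.dump((o,p,d),open('pics/w1.pkl','wb'))
print(o['tcp_pos'],o['tool_rot'],o['q'],o['clock'])
save('w1',p); save('w1c',cv2.resize(p[130:290,180:380],None,fx=4,fy=3.75,interpolation=cv2.INTER_CUBIC))
E
```

```text
[ 0.52487753 -0.20961212  0.1888474 ] [-3.13635329 -0.00360758  0.25334423] [ 0.38798061  0.63317016 -0.14269698  1.77232963  0.11519979  0.74378035
 -1.12968097] 1.4
```

View pics/w1.png

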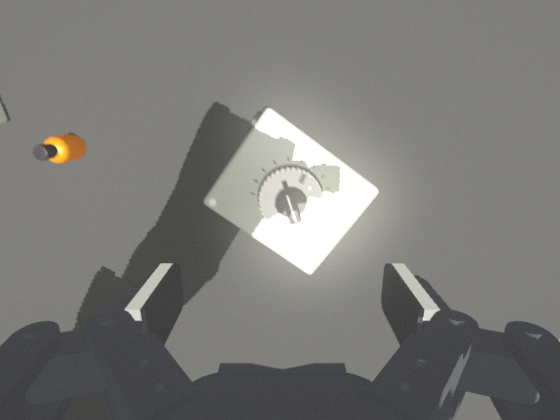

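View pics/w1c.png

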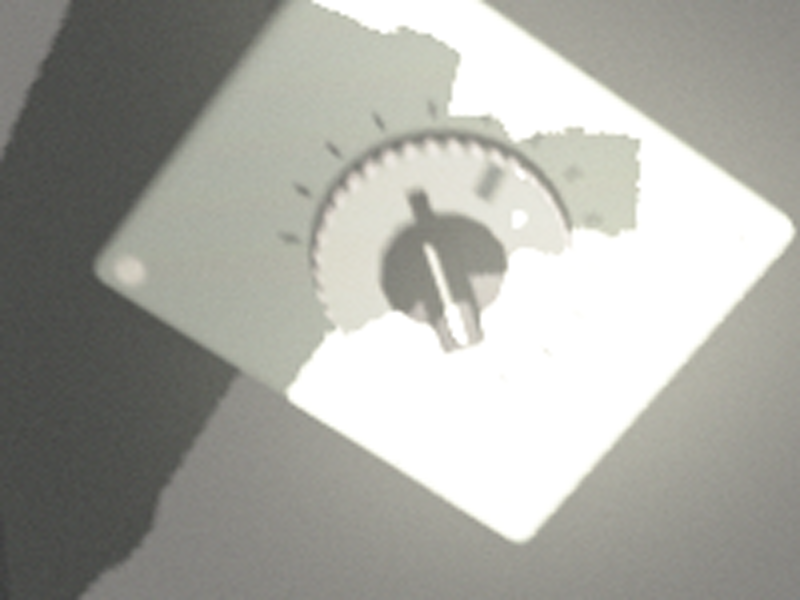

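The crop shows the nose tip at about (418,188) and the dark rib at about (490,181). The bar runs from (425,245) to (462,345), and the nose is CCW of the rib.

```bash
python3 - <<'E'
from h import *
import pickle
np.set_printoptions(precision=4,suppress=True)
o,p,d=pickle.load(open('pics/w1.pkl','rb'))
f=lambda pts,z: onplane('wrist',[(180+x/4,130+y/3.75) for x,y in pts],z,obs=o)
print('nose',f([(418,190)],.068),'rib',f([(490,181),(478,197),(500,165)],.065))
print('line',f([(427,245),(462,345)],.086))
ring=f([(312,250),(328,200),(365,160),(450,133),(510,148),(550,185),(571,232)],.062)[:,:2]
A=np.c_[2*ring,np.ones(len(ring))]; s=np.linalg.lstsq(A,(ring**2).sum(1),rcond=None)[0]; print('ring c',s[:2],np.sqrt(s[2]+s[:2]@s[:2]))
disc=f([(381,265),(395,232),(440,211),(490,228),(507,260),(385,290)],.066)[:,:2]
A=np.c_[2*disc,np.ones(len(disc))]; t=np.linalg.lstsq(A,(disc**2).sum(1),rcond=None)[0]; print('disc c',t[:2],np.sqrt(t[2]+t[:2]@t[:2]))
cor=f([(95,265),(795,232),(522,543)],.045); print(cor, (cor[1]+cor[2])/2)
v,u=np.mgrid[:420,:560]; P=deproj('wrist',np.c_[u.ravel(),v.ravel()],d.ravel(),obs=o)
m=(d.ravel()>0)&(P[:,2]>.035)&(P[:,2]<.1)&(abs(P[:,0]-.52)<.12)&(abs(P[:,1]+.217)<.12)
print(cv2.minAreaRect((P[m,:2]*1000).astype(np.float32)))
m2=m&(P[:,2]>.074)&(P[:,2]<.1); r=cv2.minAreaRect((P[m2,:2]*1000).astype(np.float32)); print('bar',r,m2.sum(),np.percentile(P[m2,2],[5,50,95]))
m3=m&(P[:,2]>.055)&(P[:,2]<.0645);print('ring',cv2.minEnclosingCircle((P[m3,:2]*1000).astype(np.float32)),m3.sum())
E
```

```text
nose [[ 0.5387 -0.2081  0.068 ]] rib [[ 0.5441 -0.2228  0.065 ]
 [ 0.5398 -0.2213  0.065 ]
 [ 0.5482 -0.2239  0.065 ]]
line [[ 0.5308 -0.212   0.086 ]
 [ 0.5106 -0.2249  0.086 ]]
ring c [ 0.5238 -0.2178] 0.028862152313477017
disc c [ 0.5215 -0.2186] 0.013968547595303518
[[ 0.4964 -0.1403  0.045 ]
 [ 0.5463 -0.2974  0.045 ]
 [ 0.4479 -0.259   0.045 ]] [ 0.4971 -0.2782  0.045 ]
((521.8265991210938, -215.46151733398438), (134.1762237548828, 110.28057861328125), 68.66234588623047)
bar ((520.4774169921875, -217.9658203125), (25.835886001586914, 9.887442588806152), 32.44065856933594) 408 [0.0789 0.0858 0.0872]
ring ((521.1636962890625, -217.45538330078125), 29.111719131469727) 2172
```

step_arm:
  moves:
    - {"tx": 0, "ty": 0, "tz": -0.5, "rx": 0, "ry": 0, "rz": 1.0}
    - {"tx": 0, "ty": 0, "tz": -1.2, "rx": 0, "ry": 0, "rz": 2.0}
    - {"tx": 0, "ty": 0, "tz": -1.8, "rx": 0, "ry": 0, "rz": 3.0}
    - {"tx": 0, "ty": 0, "tz": -1.8, "rx": 0, "ry": 0, "rz": 3.0}
    - {"tx": 0, "ty": 0, "tz": -1.8, "rx": 0, "ry": 0, "rz": 3.0}

```text
clock: 1.87
tcp_pos: [0.5187, -0.2194, 0.1359]
tool_rot: [-3.14, 0.002, 0.551]
contact_force: [-0.3, -0.8, 0.0]
grip_width: 0.0853
```

```bash
cat > look.py <<'E'
from h import *
import pickle,sys
n=sys.argv[1]; a,b,c,e=map(int,sys.argv[2:6])
o=get_obs(); p,d=capture('wrist'); pickle.dump((o,p,d),open(f'pics/{n}.pkl','wb'))
print(o['tcp_pos'],o['tool_rot'],abs(o['dq']).max(),o['clock'],o['contact_force'])
save(n,p); save(n+'c',cv2.resize(p[b:e,a:c],None,fx=4,fy=4,interpolation=cv2.INTER_CUBIC))
E
python3 look.py w2 190 140 390 290
```

```text
[ 0.51873304 -0.2193805   0.13585041] [-3.14011802e+00  1.97556310e-03  5.51399309e-01] 0.030531970241039957 1.8667 [-0.34771261 -0.77194065  0.01405855]
```

View pics/w2c.png

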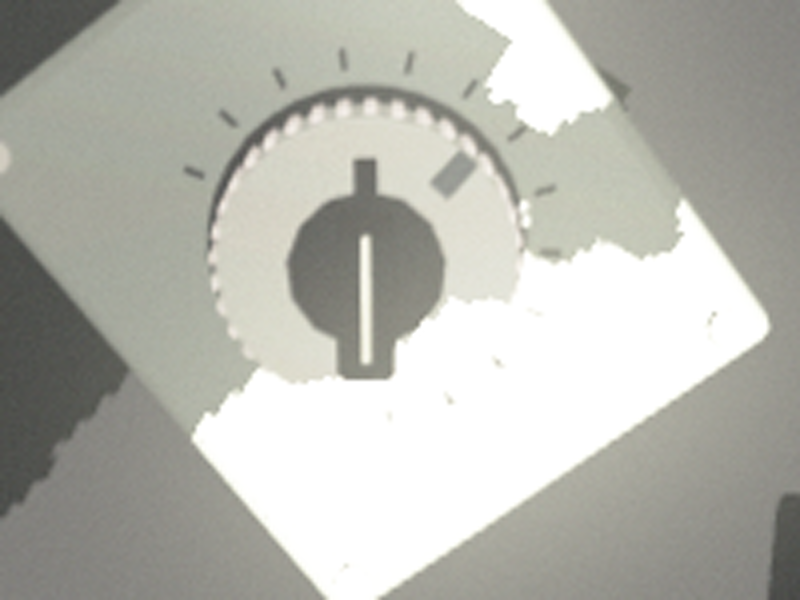

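The bar now stands upright in the image, so tool x is along it. In the crop the disc centre is at (365,266), the nose tip at (364,158) and the rib centre at (453,174).

```bash
python3 - <<'E'
from h import *
import pickle
np.set_printoptions(precision=4,suppress=True)
o,p,d=pickle.load(open('pics/w2.pkl','rb'))
f=lambda pts,z: onplane('wrist',[(190+(x+.5)/4-.5,140+(y+.5)/4-.5) for x,y in pts],z,obs=o)
def circ(r):
    r=r[:,:2]; s=np.linalg.lstsq(np.c_[2*r,np.ones(len(r))],(r**2).sum(1),rcond=None)[0]; return s[:2],np.sqrt(s[2]+s[:2]@s[:2])
c1,r1=circ(f([(288,265),(318,207),(364,193),(420,210),(444,265),(433,305),(295,305)],.066)); print(c1,r1)
c2,r2=circ(f([(213,250),(222,200),(250,150),(300,115),(370,98),(430,110),(480,145),(510,190),(523,240),(245,350)],.062)); print(c2,r2)
for c in (c1,c2):
  for nm,pt,z in [('nose',(364,160),.068),('rib',(453,174),.065)]:
    q=f([pt],z)[0,:2]-c; print(nm,np.hypot(*q),np.degrees(np.arctan2(q[1],q[0])))
l=f([(365,235),(366,362)],.086)[:,:2]; print('line',l,np.degrees(np.arctan2(*(l[0]-l[1])[::-1])))
print('rib axis',(lambda g:np.degrees(np.arctan2(*(g[0]-g[1])[::-1])))(f([(467,157),(439,190)],.065)[:,:2]))
v,u=np.mgrid[:420,:560]; P=deproj('wrist',np.c_[u.ravel(),v.ravel()],d.ravel(),obs=o)
m2=(P[:,2]>.080)&(P[:,2]<.095)&(np.hypot(P[:,0]-.521,P[:,1]+.218)<.025)&(d.ravel()>0)
print(cv2.minAreaRect((P[m2,:2]*1000).astype(np.float32)),np.median(P[m2,2]))
E
```

```text
[ 0.5222 -0.2172] 0.014214714694873454
[ 0.5235 -0.2168] 0.02870519138464427
nose 0.020341505137440968 32.303318425226415
rib 0.023195211288697885 -10.420938166920486
nose 0.019045266634131596 33.50092768766186
rib 0.021977747923128316 -11.95887482646052
line [[ 0.532  -0.2112]
 [ 0.5133 -0.2229]] 32.0242893836181
rib axis -7.546648181275023
((520.5565185546875, -217.81590270996094), (26.069347381591797, 9.687971115112305), 33.507076263427734) 0.08586371866789713
```

step_arm:
  moves:
    - {"tx": 0.08, "ty": 0.06, "tz": -0.6, "rx": 0, "ry": 0, "rz": 0.1}
    - {"tx": 0.08, "ty": 0.06, "tz": -1.2, "rx": 0, "ry": 0, "rz": 0.1}
    - {"tx": 0.08, "ty": 0.06, "tz": -1.8, "rx": 0, "ry": 0, "rz": 0.1}
    - {"tx": 0.08, "ty": 0.06, "tz": -2.2, "rx": 0, "ry": 0, "rz": 0.1}
    - {"tx": 0.08, "ty": 0.06, "tz": -2.2, "rx": 0, "ry": 0, "rz": 0.1}
  gripper: 0

```text
clock: 2.33
tcp_pos: [0.5218, -0.2168, 0.0696]
tool_rot: [-3.141, 0.002, 0.564]
contact_force: [-0.0, 0.9, 0.7]
grip_width: 0.0851
```

step_arm:
  moves:
    - {"tx": 0, "ty": 0, "tz": 0, "rx": 0, "ry": 0, "rz": 0}
    - {"tx": 0, "ty": 0, "tz": 0, "rx": 0, "ry": 0, "rz": 0}

```text
clock: 2.5
tcp_pos: [0.5237, -0.2171, 0.0718]
tool_rot: [3.139, -0.001, 0.565]
contact_force: [-0.6, -0.7, 0.0]
grip_width: 0.0856
```

step_arm:
  moves:
    - {"tx": 0, "ty": 0, "tz": 0, "rx": 0, "ry": 0, "rz": 0}
    - {"tx": 0, "ty": 0, "tz": 0, "rx": 0, "ry": 0, "rz": 0}

```text
clock: 2.67
tcp_pos: [0.5234, -0.2169, 0.0715]
tool_rot: [3.14, -0.001, 0.566]
contact_force: [1.1, -0.2, 0.6]
grip_width: 0.0857
```

step_arm:
  moves:
    - {"tx": 0, "ty": 0, "tz": 0, "rx": 0, "ry": 0, "rz": 0}

```text
clock: 2.75
tcp_pos: [0.5231, -0.2168, 0.0711]
tool_rot: [3.14, -0.001, 0.566]
contact_force: [-0.1, -0.4, 0.1]
grip_width: 0.0857
```

step_arm:
  moves:
    - {"tx": 0, "ty": 0, "tz": 0, "rx": 0, "ry": 0, "rz": 0}

```text
clock: 2.83
tcp_pos: [0.5229, -0.2167, 0.0708]
tool_rot: [3.141, -0.001, 0.566]
contact_force: [0.5, 0.7, -0.7]
grip_width: 0.0856
```

step_arm:
  moves:
    - {"tx": -0.03, "ty": -0.02, "tz": -0.05, "rx": 0, "ry": 0, "rz": 0}
    - {"tx": -0.03, "ty": -0.02, "tz": -0.05, "rx": 0, "ry": 0, "rz": 0}
    - {"tx": -0.03, "ty": -0.02, "tz": -0.05, "rx": 0, "ry": 0, "rz": 0}
    - {"tx": -0.03, "ty": -0.02, "tz": -0.05, "rx": 0, "ry": 0, "rz": 0}
    - {"tx": -0.03, "ty": -0.02, "tz": -0.05, "rx": 0, "ry": 0, "rz": 0}
  gripper: 0.6
  squeeze: 20

```text
clock: 3.25
tcp_pos: [0.5217, -0.2171, 0.0688]
tool_rot: [-3.142, 0.0, 0.567]
contact_force: [-1.0, -1.2, -0.1]
grip_width: 0.0344
```

step_arm:
  moves:
    - {"tx": 0, "ty": 0, "tz": 0, "rx": 0, "ry": 0, "rz": 0}
    - {"tx": 0, "ty": 0, "tz": 0, "rx": 0, "ry": 0, "rz": 0}
    - {"tx": 0, "ty": 0, "tz": 0, "rx": 0, "ry": 0, "rz": 0}
    - {"tx": 0, "ty": 0, "tz": 0, "rx": 0, "ry": 0, "rz": 0}
    - {"tx": 0, "ty": 0, "tz": 0, "rx": 0, "ry": 0, "rz": 0}

```text
clock: 3.67
tcp_pos: [0.5217, -0.2172, 0.0688]
tool_rot: [3.142, -0.0, 0.566]
contact_force: [0.1, 0.4, 0.0]
grip_width: 0.0336
```

```bash
python3 look.py w3 190 140 390 290
```

```text
[ 0.5216851  -0.21715114  0.06881538] [ 3.14151795e+00 -8.38703413e-06  5.66399217e-01] 0.001512390429188775 3.6667 [0.05735122 0.36117475 0.02135488]
```

View pics/w3.png

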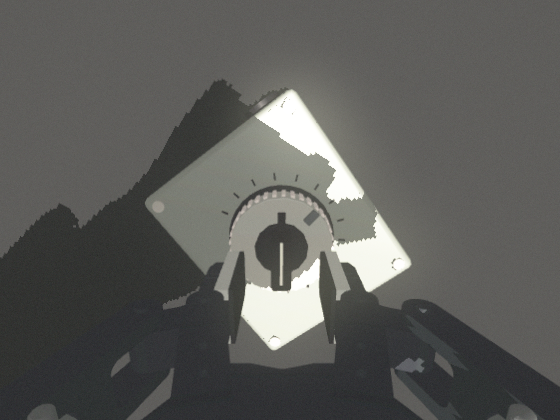

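The half-closed pads sit on either side of the bar (columns 242 and 325, bar at 282), so it is centred. Now I'll close.

step_arm:
  moves:
    - {"tx": 0, "ty": 0, "tz": 0, "rx": 0, "ry": 0, "rz": 0}
    - {"tx": 0, "ty": 0, "tz": 0, "rx": 0, "ry": 0, "rz": 0}
    - {"tx": 0, "ty": 0, "tz": 0, "rx": 0, "ry": 0, "rz": 0}
    - {"tx": 0, "ty": 0, "tz": 0, "rx": 0, "ry": 0, "rz": 0}
    - {"tx": 0, "ty": 0, "tz": 0, "rx": 0, "ry": 0, "rz": 0}
  gripper: 1
  squeeze: 20

```text
clock: 4.13
tcp_pos: [0.5217, -0.2172, 0.0688]
tool_rot: [3.141, -0.0, 0.566]
contact_force: [0.5, -0.3, -1.6]
grip_width: 0.0
```

```bash
python3 look.py w4 190 140 390 290
```

```text
[ 0.52170604 -0.21715637  0.06879906] [ 3.14149335e+00 -3.49873771e-05  5.66411825e-01] 0.0017392497126655292 4.1333 [ 0.49527947 -0.30889082 -1.61714616]
```

View pics/w4.png

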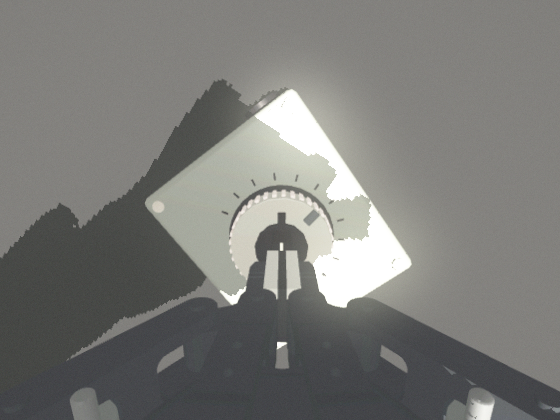

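```bash
python3 - <<'E'
from h import *
import pickle
o,p,d=pickle.load(open('pics/w4.pkl','rb'))
c=p[190:310,210:350].astype(float); c=(255*(c/255)**0.5).astype(np.uint8)
save('w4z',cv2.resize(c,None,fx=5,fy=5,interpolation=cv2.INTER_CUBIC))
for r in range(235,310,8): print(r,np.round(d[r,258:308:4],3))
E
```

```text
235 [0.184 0.179 0.179 0.179 0.169 0.169 0.169 0.17  0.17  0.179 0.179 0.179
 0.183]
243 [0.181 0.18  0.18  0.181 0.161 0.16  0.159 0.161 0.16  0.179 0.181 0.18
 0.181]
251 [0.181 0.181 0.182 0.15  0.149 0.15  0.15  0.149 0.151 0.149 0.182 0.183
 0.182]
259 [0.182 0.182 0.141 0.14  0.142 0.141 0.142 0.141 0.141 0.142 0.183 0.183
 0.187]
267 [0.143 0.143 0.135 0.134 0.134 0.133 0.133 0.133 0.134 0.134 0.134 0.142
 0.143]
275 [0.135 0.137 0.127 0.128 0.127 0.128 0.127 0.126 0.129 0.129 0.128 0.135
 0.136]
283 [0.13  0.13  0.121 0.121 0.121 0.121 0.121 0.121 0.121 0.121 0.12  0.13
 0.128]
291 [0.112 0.11  0.114 0.114 0.118 0.118 0.118 0.117 0.118 0.113 0.113 0.111
 0.11 ]
299 [0.108 0.109 0.11  0.108 0.107 0.118 0.119 0.118 0.109 0.108 0.108 0.107
 0.108]
307 [0.103 0.103 0.104 0.104 0.105 0.12  0.119 0.119 0.105 0.105 0.104 0.104
 0.105]
```

View pics/w4z.png

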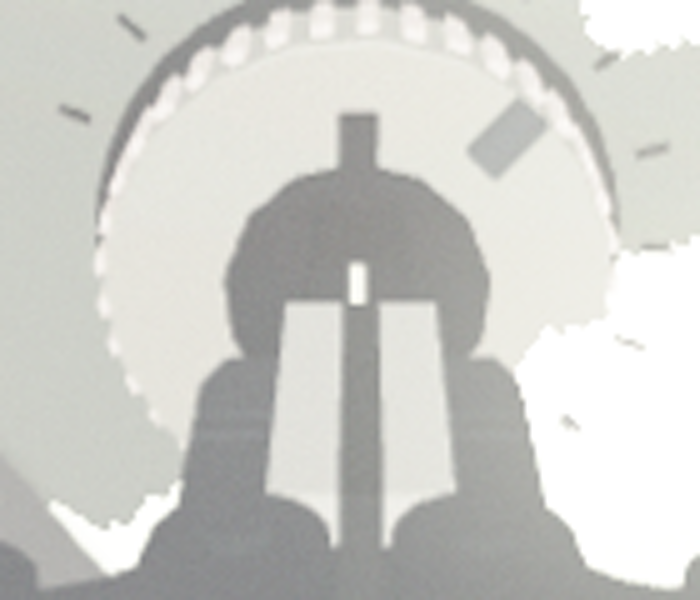

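```bash
python3 - <<'E'
from h import *
import pickle
np.set_printoptions(precision=4,suppress=True)
ci=camera_info('wrist');H=ci['hand_eye']
for n in ['w2','w3','w4']:
    o,p,d=pickle.load(open(f'pics/{n}.pkl','rb'))
    v,u=np.mgrid[:420,:560]
    q=cv2.undistortPoints(np.c_[u.ravel(),v.ravel()].astype(float).reshape(-1,1,2),ci['K'],ci['dist_coeffs']).reshape(-1,2)
    P=np.c_[q,np.ones(len(q))]*d.reshape(-1,1); T=P@H[:3,:3].T+H[:3,3]
    m=(d.ravel()>0)&(T[:,2]<.0)&(abs(T[:,1])<.07)&(T[:,2]>-.06)&(abs(T[:,0])<.03)
    T=T[m]
    for lo in np.arange(-.06,0,.005):
        s=T[(T[:,2]>=lo)&(T[:,2]<lo+.005)]
        if len(s): 
            L=s[s[:,1]<0]; R=s[s[:,1]>=0]
            print(n,round(lo,3),len(s),'x',s[:,0].min(),s[:,0].max(),'L',(L[:,1].min(),L[:,1].max()) if len(L) else '', 'R',(R[:,1].min(),R[:,1].max()) if len(R) else '')
E
```

```text
w2 -0.06 956 x -0.010944447436095517 0.012528480119135876 L (np.float64(-0.055547024934727185), np.float64(-0.04144974599135791)) R (np.float64(0.042802265873302936), np.float64(0.057427438349172265))
w2 -0.055 848 x -0.010865233964007029 0.012561995286922256 L (np.float64(-0.05570393558203575), np.float64(-0.04142915619555097)) R (np.float64(0.04280436437276343), np.float64(0.05745084742929616))
w2 -0.05 765 x -0.010823621129222388 0.012618297557343089 L (np.float64(-0.055917265985137375), np.float64(-0.04142977356770849)) R (np.float64(0.042780691620390054), np.float64(0.05674386919247252))
w2 -0.045 610 x -0.010511732297359203 0.012469155807862967 L (np.float64(-0.054167909702603795), np.float64(-0.04135740578497196)) R (np.float64(0.042971103802867436), np.float64(0.056262392226735174))
w2 -0.04 272 x -0.010426827218623855 0.01162569064073269 L (np.float64(-0.0480274733498127), np.float64(-0.04125255510090297)) R (np.float64(0.043033989906838134), np.float64(0.050011763817290035))
w3 -0.06 485 x -0.010129898832996004 0.012839654802747257 L (np.float64(-0.027599742820486266), np.f
[... 3856 characters left out ...]
1250848509300525)) R (np.float64(0.00034569391868301703), np.float64(0.0051031811002693675))
w4 -0.015 75 x 0.00984622686552026 0.011859732270124428 L (np.float64(-0.004474934858364654), np.float64(-0.0001314567325031514)) R (np.float64(0.00033345643221663557), np.float64(0.005170667915115699))
w4 -0.01 74 x 0.009381767144921525 0.011638188773452324 L (np.float64(-0.0047265373220550235), np.float64(-0.0001600273678258032)) R (np.float64(0.0003161094073158813), np.float64(0.005237511115463375))
w4 -0.005 180 x 0.0106210449468516 0.02032511899331855 L (np.float64(-0.004295138646204639), np.float64(-0.0001897397345981659)) R (np.float64(0.00030076056484933166), np.float64(0.004950454871509467))
```

Important finding: the shut fingertips end about 27 mm behind the reported TCP, so they closed on air above the bar. I'll measure that offset exactly and then reopen.

step_arm:
  moves:
    - {"tx": 0, "ty": 0, "tz": 0, "rx": 0, "ry": 0, "rz": 0}
    - {"tx": 0, "ty": 0, "tz": 0, "rx": 0, "ry": 0, "rz": 0}
    - {"tx": 0, "ty": 0, "tz": 0, "rx": 0, "ry": 0, "rz": 0}
    - {"tx": 0, "ty": 0, "tz": 0, "rx": 0, "ry": 0, "rz": 0}
    - {"tx": 0, "ty": 0, "tz": 0, "rx": 0, "ry": 0, "rz": 0}
  gripper: 0.6

```text
clock: 4.6
tcp_pos: [0.5217, -0.2171, 0.0688]
tool_rot: [3.142, -0.0, 0.566]
contact_force: [0.2, -0.3, -0.4]
grip_width: 0.0342
```

```bash
python3 - <<'E'
from h import *
import pickle
np.set_printoptions(precision=4,suppress=True)
ci=camera_info('wrist');H=ci['hand_eye']
o,p,d=pickle.load(open(f'pics/w4.pkl','rb'))
v,u=np.mgrid[:420,:560]
q=cv2.undistortPoints(np.c_[u.ravel(),v.ravel()].astype(float).reshape(-1,1,2),ci['K'],ci['dist_coeffs']).reshape(-1,2)
T=((np.c_[q,np.ones(len(q))]*d.reshape(-1,1))@H[:3,:3].T+H[:3,3]).reshape(420,560,3)
for c in (268,272,276,288,292): print(c,[(r,*np.round(T[r,c]*1000,1)) for r in range(246,256,1)])
for c in (280,284): print(c,[(r,*np.round(T[r,c]*1000,1)) for r in range(232,256,2)])
E
```

```text
268 [(246, np.float64(1.8), np.float64(-6.6), np.float64(2.0)), (247, np.float64(0.9), np.float64(-6.6), np.float64(2.7)), (248, np.float64(-0.0), np.float64(-6.7), np.float64(3.6)), (249, np.float64(-0.4), np.float64(-6.7), np.float64(3.2)), (250, np.float64(-0.6), np.float64(-6.6), np.float64(2.2)), (251, np.float64(11.4), np.float64(-5.4), np.float64(-27.1)), (252, np.float64(11.4), np.float64(-5.3), np.float64(-28.2)), (253, np.float64(11.6), np.float64(-5.2), np.float64(-29.8)), (254, np.float64(11.6), np.float64(-5.2), np.float64(-30.9)), (255, np.float64(11.9), np.float64(-5.1), np.float64(-32.4))]
272 [(246, np.float64(9.7), np.float64(-3.9), np.float64(-17.2)), (247, np.float64(9.2), np.float64(-3.9), np.float64(-17.2)), (248, np.float64(8.3), np.float64(-3.9), np.float64(-16.2)), (249, np.float64(8.3), np.float64(-3.9), np.float64(-17.6)), (250, np.float64(7.5), np.float64(-3.9), np.float64(-16.8)), (251, np.float64(11.5), np.float64(-3.6), np.float64(-27.3)), (252, np.float64(11.7), np.float64(-3.5), np.float64(-28.8)), (253, np.float64(11.9), np.float64(-3.5), np.float64(
[... 2740 characters left out ...]
.float64(1.8), np.float64(-2.1)), (234, np.float64(11.6), np.float64(1.8), np.float64(-6.1)), (236, np.float64(11.3), np.float64(1.8), np.float64(-8.2)), (238, np.float64(11.8), np.float64(1.8), np.float64(-12.1)), (240, np.float64(10.8), np.float64(1.8), np.float64(-12.4)), (242, np.float64(11.3), np.float64(1.8), np.float64(-16.1)), (244, np.float64(10.5), np.float64(1.8), np.float64(-16.7)), (246, np.float64(10.0), np.float64(1.8), np.float64(-17.9)), (248, np.float64(9.0), np.float64(1.8), np.float64(-17.8)), (250, np.float64(7.9), np.float64(1.8), np.float64(-17.7)), (252, np.float64(11.8), np.float64(1.7), np.float64(-29.0)), (254, np.float64(11.2), np.float64(1.7), np.float64(-29.8))]
```

step_arm:
  moves:
    - {"tx": 0, "ty": 0, "tz": -0.3, "rx": 0, "ry": 0, "rz": 0}
    - {"tx": 0, "ty": 0, "tz": -0.6, "rx": 0, "ry": 0, "rz": 0}
    - {"tx": 0, "ty": 0, "tz": -0.86, "rx": 0, "ry": 0, "rz": 0}
    - {"tx": 0, "ty": 0, "tz": -0.86, "rx": 0, "ry": 0, "rz": 0}
    - {"tx": 0, "ty": 0, "tz": -0.86, "rx": 0, "ry": 0, "rz": 0}

```text
clock: 5.02
tcp_pos: [0.521, -0.2168, 0.042]
tool_rot: [-3.14, 0.001, 0.567]
contact_force: [-0.6, 0.4, 0.1]
grip_width: 0.0342
```

```bash
python3 look.py w5 190 160 390 310
```

```text
[ 0.52095002 -0.21683357  0.04199701] [-3.14008863e+00  1.33646588e-03  5.66642309e-01] 0.019754654720832977 5.0167 [-0.64993303  0.38408227  0.05413536]
```

View pics/w5c.png

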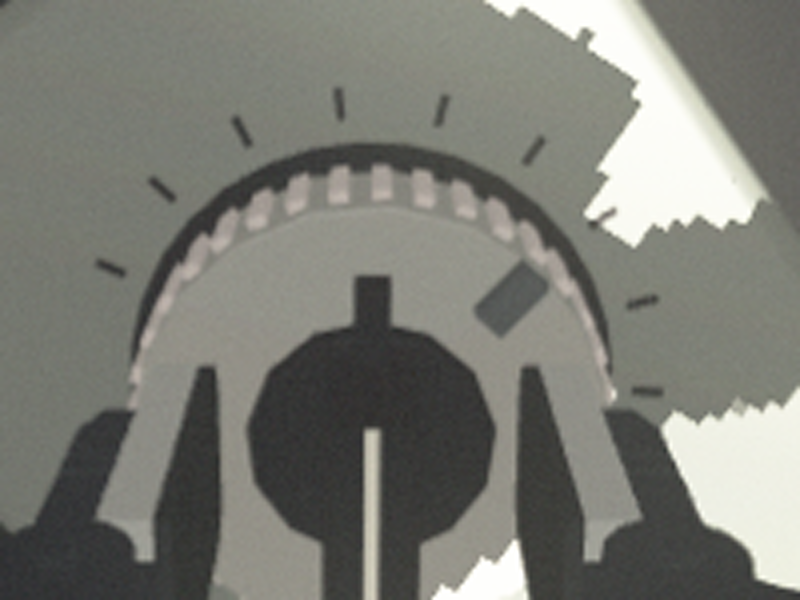

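The pads straddle the bar at the right depth with no contact force (crop: pads at x=200 and 535, bar at 372). Closing.

step_arm:
  moves:
    - {"tx": 0, "ty": 0, "tz": 0, "rx": 0, "ry": 0, "rz": 0}
    - {"tx": 0, "ty": 0, "tz": 0, "rx": 0, "ry": 0, "rz": 0}
    - {"tx": 0, "ty": 0, "tz": 0, "rx": 0, "ry": 0, "rz": 0}
    - {"tx": 0, "ty": 0, "tz": 0, "rx": 0, "ry": 0, "rz": 0}
    - {"tx": 0, "ty": 0, "tz": 0, "rx": 0, "ry": 0, "rz": 0}
  gripper: 1
  squeeze: 25

```text
clock: 5.48
tcp_pos: [0.5218, -0.2168, 0.0435]
tool_rot: [3.142, -0.0, 0.567]
contact_force: [-1.8, 1.4, 6.2]
grip_width: 0.0091
```

```bash
python3 look.py w6 190 160 390 310; python3 - <<'E'
from h import *
o=get_obs(); print(o['wrist_torque'],o['grip_width'])
E
```

```text
[ 0.52178823 -0.21679258  0.04354168] [ 3.14150233e+00 -4.41186510e-04  5.66641936e-01] 0.001545665242545745 5.4833 [-1.77035061  1.39093718  6.24125639]
[ 0.35866427  0.25189132 -0.04505098] 0.009288568997733067
```

View pics/w6c.png

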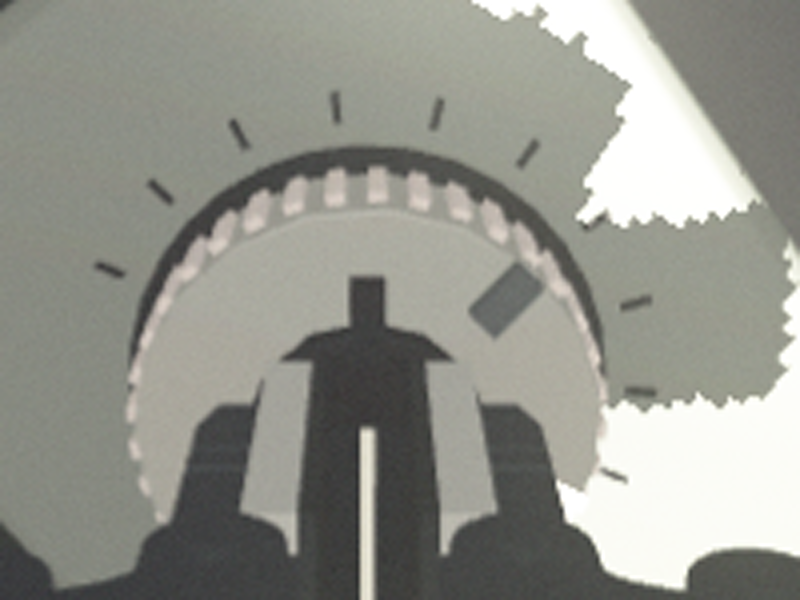

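Gripped: the opening is 9.1 mm. Now I'll turn it clockwise.

step_arm:
  moves:
    - {"tx": 0, "ty": 0, "tz": 0.03, "rx": 0, "ry": 0, "rz": -0.5}
    - {"tx": 0, "ty": 0, "tz": 0.03, "rx": 0, "ry": 0, "rz": -1.2}
    - {"tx": 0, "ty": 0, "tz": 0.03, "rx": 0, "ry": 0, "rz": -2.0}
    - {"tx": 0, "ty": 0, "tz": 0.03, "rx": 0, "ry": 0, "rz": -2.8}
    - {"tx": 0, "ty": 0, "tz": 0.03, "rx": 0, "ry": 0, "rz": -3.5}

```text
clock: 5.95
tcp_pos: [0.522, -0.2173, 0.0436]
tool_rot: [3.141, -0.0, 0.196]
contact_force: [0.4, -1.1, -1.8]
grip_width: 0.0095
```

```bash
python3 look.py w7 190 160 390 310; python3 - <<'E'
from h import *
o=get_obs(); print(o['wrist_torque'],o['grip_width'])
E
```

```text
[ 0.52195437 -0.21728841  0.04361051] [ 3.14122633e+00 -4.55807582e-04  1.96128752e-01] 0.5255584784542149 5.95 [ 0.43763639 -1.09053719 -1.80132425]
[ 0.00928475 -0.21500965 -0.03689189] 0.009591407168877108
```

View pics/w7c.png

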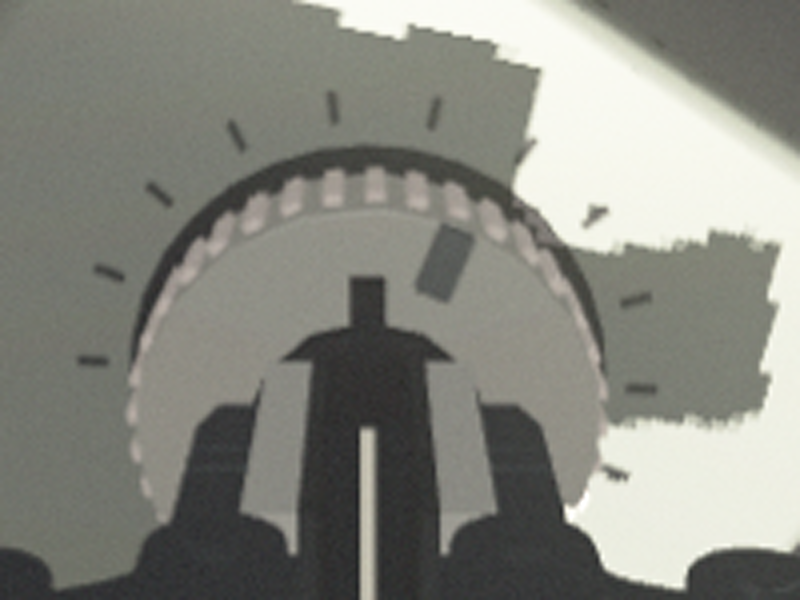

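```bash
python3 - <<'E'
from h import *
import pickle
np.set_printoptions(precision=4,suppress=True)
for n,pts in (('w6',[(507,300),(367,276),(526,270),(487,327)]),('w7',[(445,263),(367,276),(457,230),(432,297)])):
    o,p,d=pickle.load(open(f'pics/{n}.pkl','rb'))
    f=lambda pts,z: onplane('wrist',[(190+(x+.5)/4-.5,160+(y+.5)/4-.5) for x,y in pts],z,obs=o)
    c=np.array([.5217,-.2172]); a=lambda q:np.degrees(np.arctan2(q[1],q[0]))
    q=f(pts[:1],.065)[0,:2]; k=f(pts[1:2],.068)[0,:2]; e=f(pts[2:],.065)[:,:2]
    print(n,'rib',q,a(q-c),np.hypot(*(q-c)),'axis',a(e[0]-e[1]),'nose',k,a(k-c),np.hypot(*(k-c)),'tool',np.degrees(o['tool_rot'][2]))
E
python3 -c "
from h import *
o=get_obs();print(o['tool_rot'],o['clock'])"
```

```text
w6 rib [ 0.5449 -0.2211] -9.590774447000593 0.02352820958181976 axis 0.9171864625459558 nose [ 0.5397 -0.2057] 32.63629095396418 0.02139008287145235 tool 32.46619142051815
w7 rib [ 0.5449 -0.2219] -11.440203646156096 0.023622141115604227 axis -7.390977876659293 nose [ 0.5427 -0.2134] 10.263085364675511 0.021307385584525065 tool 11.237349752228296
[ 3.14105101e+00 -2.83281661e-04  1.93524773e-01] 6.0
```

step_arm:
  moves:
    - {"tx": 0, "ty": 0, "tz": 0, "rx": 0, "ry": 0, "rz": -0.8}
    - {"tx": 0, "ty": 0, "tz": 0, "rx": 0, "ry": 0, "rz": -1.6}
    - {"tx": 0, "ty": 0, "tz": 0, "rx": 0, "ry": 0, "rz": -2.4}
    - {"tx": 0, "ty": 0, "tz": 0, "rx": 0, "ry": 0, "rz": -3.1}
    - {"tx": 0, "ty": 0, "tz": 0, "rx": 0, "ry": 0, "rz": -3.6}

```text
clock: 6.42
tcp_pos: [0.522, -0.2179, 0.0436]
tool_rot: [3.141, -0.001, -0.179]
contact_force: [0.7, 0.2, -3.2]
grip_width: 0.0093
```

step_arm:
  moves:
    - {"tx": 0, "ty": 0, "tz": 0, "rx": 0, "ry": 0, "rz": 0}
    - {"tx": 0, "ty": 0, "tz": 0, "rx": 0, "ry": 0, "rz": 0}
    - {"tx": 0, "ty": 0, "tz": 0, "rx": 0, "ry": 0, "rz": 0}

```text
clock: 6.67
tcp_pos: [0.5219, -0.2178, 0.0437]
tool_rot: [3.141, -0.001, -0.175]
contact_force: [1.8, -2.5, -6.2]
grip_width: 0.0093
```

```bash
python3 look.py w8 190 160 390 310
```

```text
[ 0.52194815 -0.21784658  0.04365049] [ 3.14079921e+00 -7.52148483e-04 -1.75444078e-01] 0.004236925488672922 6.6667 [ 1.78190209 -2.49914288 -6.15309214]
```

View pics/w8c.png

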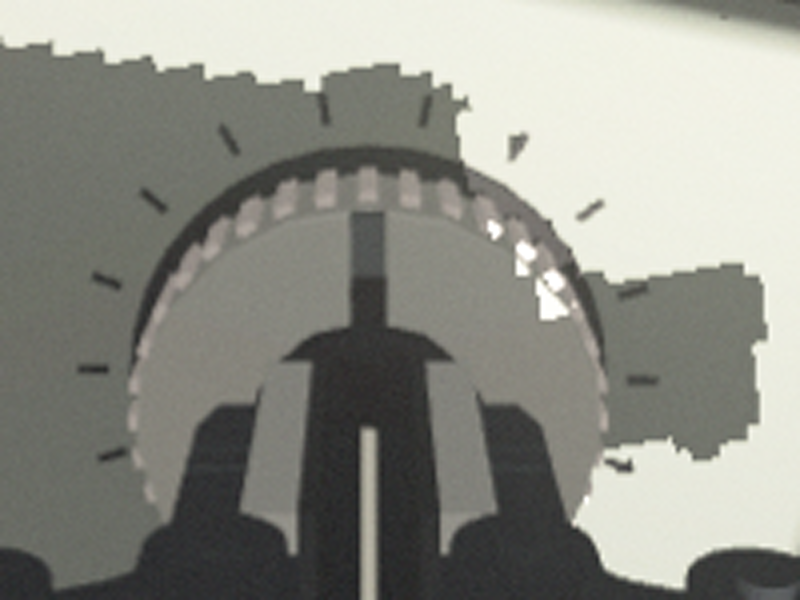

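The nose and rib are collinear in the crop, at x=368. Now I'll release and lift.

step_arm:
  moves:
    - {"tx": 0, "ty": 0, "tz": 0, "rx": 0, "ry": 0, "rz": 0}
    - {"tx": 0, "ty": 0, "tz": 0, "rx": 0, "ry": 0, "rz": 0}
    - {"tx": 0, "ty": 0, "tz": 0, "rx": 0, "ry": 0, "rz": 0}
    - {"tx": 0, "ty": 0, "tz": 0, "rx": 0, "ry": 0, "rz": 0}
    - {"tx": 0, "ty": 0, "tz": 0, "rx": 0, "ry": 0, "rz": 0}
  gripper: 0.6

```text
clock: 7.13
tcp_pos: [0.5217, -0.2169, 0.0441]
tool_rot: [-3.141, -0.0, -0.177]
contact_force: [0.8, 0.1, -0.1]
grip_width: 0.0341
```

step_arm:
  moves:
    - {"tx": 0, "ty": 0, "tz": 0.5, "rx": 0, "ry": 0, "rz": 0}
    - {"tx": 0, "ty": 0, "tz": 1.2, "rx": 0, "ry": 0, "rz": 0}
    - {"tx": 0, "ty": 0, "tz": 2.2, "rx": 0, "ry": 0, "rz": 0}
    - {"tx": 0, "ty": 0, "tz": 3.2, "rx": 0, "ry": 0, "rz": 0}
    - {"tx": 0, "ty": 0, "tz": 3.6, "rx": 0, "ry": 0, "rz": 0}

```text
clock: 7.55
tcp_pos: [0.5234, -0.2178, 0.1556]
tool_rot: [3.141, -0.005, -0.177]
contact_force: [0.4, -0.5, -0.3]
grip_width: 0.0343
```

```bash
python3 look.py w9 190 130 390 280
```

```text
[ 0.52343807 -0.21779197  0.15561656] [ 3.1406856  -0.00532266 -0.17707868] 0.28481675122331657 7.55 [ 0.3979941  -0.50711217 -0.26236354]
```

View pics/w9c.png

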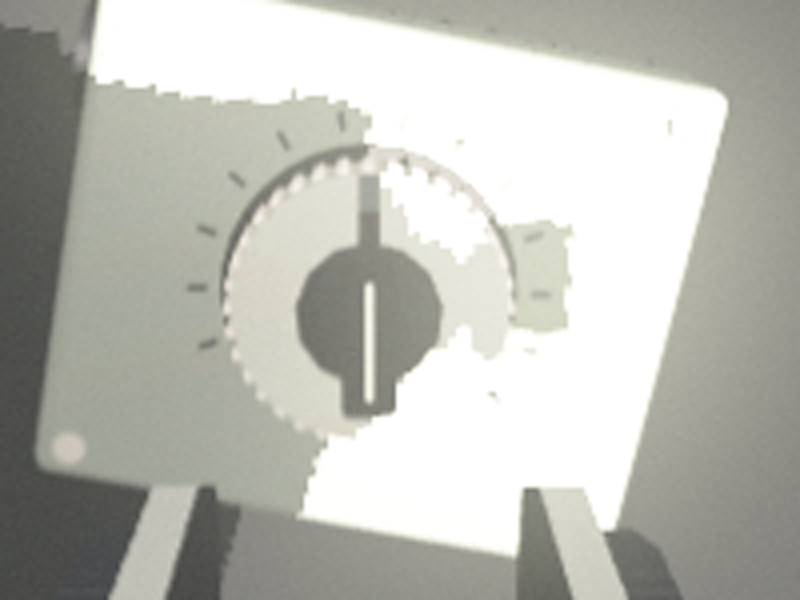

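Step 1 holds after release: the rib at (368,192), the nose and the pale line are all in one column. Now I'll move over to the ignition unit with the gripper shut.

step_arm:
  moves:
    - {"tx": 0, "ty": 0.8, "tz": 0.1, "rx": 0, "ry": 0, "rz": 0.6}
    - {"tx": 0, "ty": 2.0, "tz": 0.2, "rx": 0, "ry": 0, "rz": 1.3}
    - {"tx": 0.1, "ty": 3.3, "tz": 0.2, "rx": 0, "ry": 0, "rz": 2.0}
    - {"tx": 0.1, "ty": 4.6, "tz": 0.2, "rx": 0, "ry": 0, "rz": 2.7}
    - {"tx": 0.1, "ty": 5.9, "tz": 0.2, "rx": 0, "ry": 0, "rz": 3.4}
  gripper: 1

```text
clock: 8.02
tcp_pos: [0.5242, -0.0384, 0.1577]
tool_rot: [-3.141, 0.0, 0.182]
contact_force: [0.9, 0.4, -0.4]
grip_width: -0.0
```

step_arm:
  moves:
    - {"tx": 0, "ty": 1.3, "tz": 0, "rx": 0, "ry": 0, "rz": 0.6}
    - {"tx": 0, "ty": 2.6, "tz": 0, "rx": 0, "ry": 0, "rz": 1.3}
    - {"tx": 0.1, "ty": 3.9, "tz": 0, "rx": 0, "ry": 0, "rz": 2.0}
    - {"tx": 0.1, "ty": 5.2, "tz": 0, "rx": 0, "ry": 0, "rz": 2.6}
    - {"tx": 0.1, "ty": 6.0, "tz": 0, "rx": 0, "ry": 0, "rz": 2.9}

```text
clock: 8.43
tcp_pos: [0.5268, 0.1456, 0.1576]
tool_rot: [-3.139, -0.001, 0.491]
contact_force: [0.1, 1.0, -0.2]
grip_width: -0.0001
```

step_arm:
  moves:
    - {"tx": 0, "ty": 0, "tz": 0, "rx": 0, "ry": 0, "rz": 0}
    - {"tx": 0, "ty": 0, "tz": 0, "rx": 0, "ry": 0, "rz": 0}
    - {"tx": 0, "ty": 0, "tz": 0, "rx": 0, "ry": 0, "rz": 0}
    - {"tx": 0, "ty": 0, "tz": 0, "rx": 0, "ry": 0, "rz": 0}
    - {"tx": 0, "ty": 0, "tz": 0, "rx": 0, "ry": 0, "rz": 0}

```text
clock: 8.85
tcp_pos: [0.5277, 0.1379, 0.1578]
tool_rot: [3.141, 0.001, 0.48]
contact_force: [-0.6, -0.4, 0.0]
grip_width: -0.0003
```

```bash
python3 look.py w10 180 110 380 260
```

```text
[0.52773619 0.1378716  0.15779767] [3.14064584e+00 8.27901428e-04 4.79742781e-01] 0.006331907059501639 8.85 [-0.62872966 -0.35762796  0.00139085]
```

View pics/w10.png

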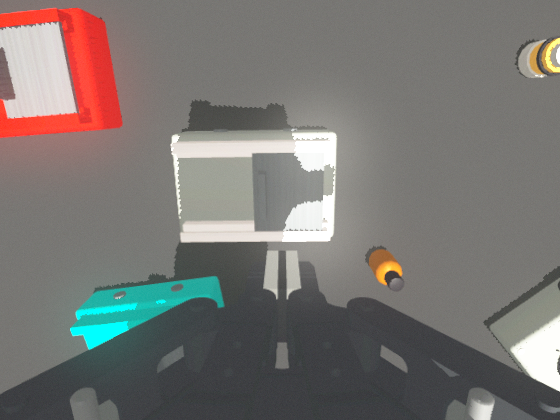

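View pics/w10c.png

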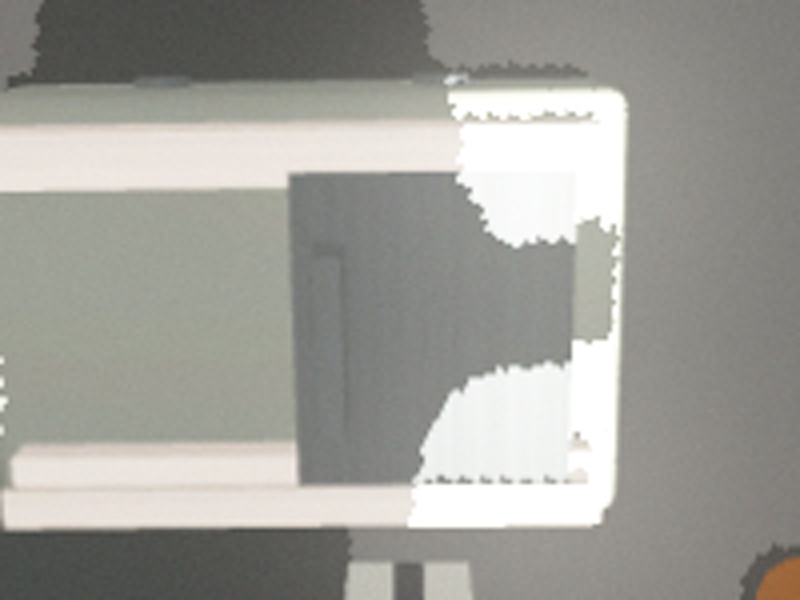

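The unit is square to the tool, and in the crop the fin is at (328,340) with the plate from x=290 to 575. Next I'll locate the fin and rails from depth.

```bash
python3 - <<'E'
from h import *
import pickle
np.set_printoptions(precision=4,suppress=True)
o,p,d=pickle.load(open('pics/w10.pkl','rb'))
v,u=np.mgrid[:420,:560]; P=deproj('wrist',np.c_[u.ravel(),v.ravel()],d.ravel(),obs=o)
ok=(d.ravel()>0)&(np.hypot(P[:,0]-.5245,P[:,1]-.1613)<.09)&(v.ravel()<243)
q=P[ok&(P[:,2]>.038)]; r=cv2.minAreaRect((q[:,:2]*1000).astype(np.float32)); print('unit',r)
f=P[ok&(P[:,2]>.070)&(P[:,2]<.085)]; rf=cv2.minAreaRect((f[:,:2]*1000).astype(np.float32)); print('fin',rf,len(f),np.percentile(f[:,2],[5,50,95]))
a=np.radians(27.5); X=np.array([np.cos(a),np.sin(a)]);Y=np.array([-np.sin(a),np.cos(a)])
c=np.array([.5245,.1613])
for nm,pt in (('fin',np.array(rf[0])/1000),('tcp',o['tcp_pos'][:2])): print(nm,(pt-c)@X,(pt-c)@Y)
def g(pts,z): w=onplane('wrist',[(180+(x+.5)/4-.5,110+(y+.5)/4-.5) for x,y in pts],z,obs=o)[:,:2]-c; return np.c_[w@X,w@Y]
print('plate edges',g([(290,300),(575,300),(420,174),(420,486)],.0595)); print('fintop',g([(328,255),(328,430),(314,340),(343,340)],.0775))
print('rail line',g([(10,505),(400,505)],.064), g([(20,150),(440,150)],.064))
E
```

```text
unit ((525.9249877929688, 161.76600646972656), (89.75604248046875, 136.1943817138672), 27.668773651123047)
fin ((528.376953125, 154.72561645507812), (35.910308837890625, 6.078784465789795), 28.135343551635742) 401 [0.0741 0.0774 0.0786]
fin 0.00040318693685628204 -0.007621727154860336
tcp -0.007947494826924466 -0.022275554886536278
plate edges [[ 0.0065  0.0006]
 [ 0.0066 -0.0559]
 [ 0.0314 -0.0251]
 [-0.0326 -0.0253]]
fintop [[ 0.0188 -0.0082]
 [-0.0148 -0.0076]
 [ 0.0028 -0.0053]
 [ 0.0028 -0.0107]]
rail line [[-0.0352  0.0585]
 [-0.0351 -0.0212]] [[ 0.0366  0.0508]
 [ 0.0365 -0.0288]]
```

step_arm:
  moves:
    - {"tx": 0.36, "ty": -0.11, "tz": -0.9, "rx": 0, "ry": 0, "rz": 0}
    - {"tx": 0.36, "ty": -0.11, "tz": -1.9, "rx": 0, "ry": 0, "rz": 0}
    - {"tx": 0.36, "ty": -0.11, "tz": -2.8, "rx": 0, "ry": 0, "rz": 0}
    - {"tx": 0.36, "ty": -0.11, "tz": -3.4, "rx": 0, "ry": 0, "rz": 0}
    - {"tx": 0.36, "ty": -0.11, "tz": -3.6, "rx": 0, "ry": 0, "rz": 0}

```text
clock: 9.32
tcp_pos: [0.5367, 0.1351, 0.0472]
tool_rot: [-3.141, 0.005, 0.481]
contact_force: [0.1, -0.6, 0.0]
grip_width: -0.0002
```

step_arm:
  moves:
    - {"tx": 0, "ty": 0, "tz": 0, "rx": 0, "ry": 0, "rz": 0}
    - {"tx": 0, "ty": 0, "tz": -0.15, "rx": 0, "ry": 0, "rz": 0}
    - {"tx": 0, "ty": 0, "tz": -0.3, "rx": 0, "ry": 0, "rz": 0}
    - {"tx": 0, "ty": 0, "tz": -0.3, "rx": 0, "ry": 0, "rz": 0}
    - {"tx": 0, "ty": 0, "tz": -0.3, "rx": 0, "ry": 0, "rz": 0}

```text
clock: 9.73
tcp_pos: [0.5389, 0.1366, 0.0415]
tool_rot: [3.141, -0.001, 0.483]
contact_force: [-0.3, -0.5, -0.1]
grip_width: -0.0001
```

```bash
python3 look.py w11 190 160 390 310
```

```text
[0.53890449 0.13661465 0.04154907] [ 3.14129414e+00 -1.07404064e-03  4.82541782e-01] 0.0035468270697392797 9.7333 [-0.30956545 -0.52224039 -0.13870792]
```

View pics/w11.png

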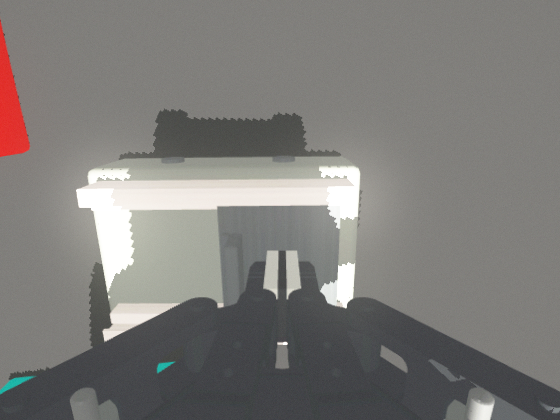

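The tips are over the plate, with the fin just to the left at column 232. Pushing along the unit's +y.

step_arm:
  moves:
    - {"tx": -0.09, "ty": 0.18, "tz": -0.07, "rx": 0, "ry": 0, "rz": 0}
    - {"tx": -0.23, "ty": 0.44, "tz": -0.07, "rx": 0, "ry": 0, "rz": 0}
    - {"tx": -0.37, "ty": 0.71, "tz": -0.07, "rx": 0, "ry": 0, "rz": 0}
    - {"tx": -0.51, "ty": 0.98, "tz": -0.07, "rx": 0, "ry": 0, "rz": 0}
    - {"tx": -0.65, "ty": 1.24, "tz": -0.07, "rx": 0, "ry": 0, "rz": 0}

```text
clock: 10.2
tcp_pos: [0.5186, 0.175, 0.039]
tool_rot: [3.142, -0.0, 0.483]
contact_force: [1.7, -1.7, 1.7]
grip_width: -0.0001
```

step_arm:
  moves:
    - {"tx": -0.08, "ty": 0.16, "tz": 0, "rx": 0, "ry": 0, "rz": 0}
    - {"tx": -0.16, "ty": 0.31, "tz": 0, "rx": 0, "ry": 0, "rz": 0}
    - {"tx": -0.23, "ty": 0.44, "tz": 0, "rx": 0, "ry": 0, "rz": 0}
    - {"tx": -0.23, "ty": 0.44, "tz": 0, "rx": 0, "ry": 0, "rz": 0}
    - {"tx": -0.23, "ty": 0.44, "tz": 0, "rx": 0, "ry": 0, "rz": 0}

```text
clock: 10.62
tcp_pos: [0.512, 0.1871, 0.0387]
tool_rot: [3.141, 0.0, 0.483]
contact_force: [0.4, -0.2, 1.0]
grip_width: 0.0002
```

```bash
python3 look.py w12 190 160 390 310
```

```text
[0.51195847 0.18707152 0.03874287] [3.14141299e+00 1.64009329e-04 4.82734368e-01] 0.007429400360675674 10.6167 [ 0.35327821 -0.16749699  1.03034485]
```

View pics/w12.png

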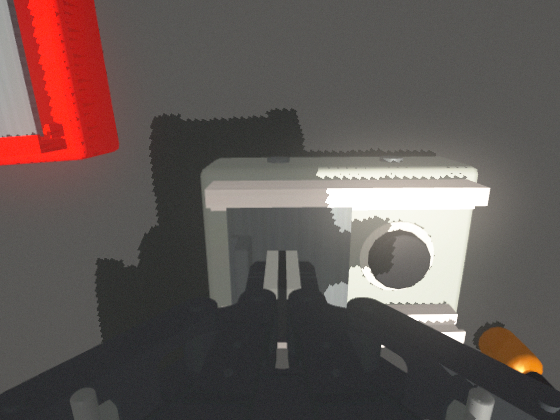

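The button is uncovered at (398,258). I'll push on to the stop.

step_arm:
  moves:
    - {"tx": -0.03, "ty": 0.06, "tz": 0, "rx": 0, "ry": 0, "rz": 0}
    - {"tx": -0.05, "ty": 0.1, "tz": 0, "rx": 0, "ry": 0, "rz": 0}
    - {"tx": -0.06, "ty": 0.12, "tz": 0, "rx": 0, "ry": 0, "rz": 0}
    - {"tx": -0.06, "ty": 0.12, "tz": 0, "rx": 0, "ry": 0, "rz": 0}

```text
clock: 11.0
tcp_pos: [0.5118, 0.1872, 0.0388]
tool_rot: [3.137, 0.0, 0.479]
contact_force: [3.9, -7.8, 0.5]
grip_width: 0.0002
```

```bash
python3 look.py w13 190 160 390 310; python3 - <<'E'
from h import *
import pickle
np.set_printoptions(precision=4,suppress=True)
o,p,d=pickle.load(open('pics/w13.pkl','rb'))
v,u=np.mgrid[:420,:560]; P=deproj('wrist',np.c_[u.ravel(),v.ravel()],d.ravel(),obs=o)
a=np.radians(27.6); X=np.array([np.cos(a),np.sin(a)]);Y=np.array([-np.sin(a),np.cos(a)]);c=np.array([.5245,.1613])
w=np.c_[(P[:,:2]-c)@X,(P[:,:2]-c)@Y,P[:,2]]
W=w.reshape(420,560,3)
for r in (215,225,235): print(r,[(k,*np.round(W[r,k]*1000,1)) for k in range(215,360,12)])
m=(w[:,2]>.05)&(w[:,2]<.0555)&(abs(w[:,0])<.016)&(w[:,1]<-.012)&(w[:,1]>-.045); print(m.sum(),cv2.minEnclosingCircle((w[m,:2]*1000).astype(np.float32)),np.median(w[m],0))
E
```

```text
[0.51184211 0.18715638 0.03879963] [3.13748098e+00 1.18227012e-04 4.79269766e-01] 0.0032705607127070605 11.0 [ 3.88618108 -7.84034767  0.46791667]
215 [(215, np.float64(22.6), np.float64(60.9), np.float64(45.3)), (227, np.float64(26.8), np.float64(52.7), np.float64(59.1)), (239, np.float64(26.6), np.float64(47.4), np.float64(58.4)), (251, np.float64(27.2), np.float64(41.8), np.float64(60.5)), (263, np.float64(26.7), np.float64(36.6), np.float64(59.0)), (275, np.float64(27.2), np.float64(31.2), np.float64(60.5)), (287, np.float64(27.1), np.float64(25.8), np.float64(60.3)), (299, np.float64(26.9), np.float64(20.5), np.float64(59.7)), (311, np.float64(26.8), np.float64(15.1), np.float64(59.4)), (323, np.float64(27.1), np.float64(9.9), np.float64(60.6)), (335, np.float64(26.4), np.float64(4.1), np.float64(58.3)), (347, np.float64(26.9), np.float64(-1.0), np.float64(59.8)), (359, np.float64(22.3), np.float64(-9.9), np.float64(45.1))]
225 [(215, np.float64(17.2), np.float64(61.3), np.float64(44.7)), (227, np.float64(22.4), np.float64(52.8), np.float64(60.1)), (239, np.float64(22.4), np.flo
[... 829 characters left out ...]
251, np.float64(17.1), np.float64(42.2), np.float64(58.7)), (263, np.float64(17.1), np.float64(36.7), np.float64(58.9)), (275, np.float64(17.9), np.float64(31.2), np.float64(60.8)), (287, np.float64(17.5), np.float64(25.8), np.float64(60.0)), (299, np.float64(17.4), np.float64(20.3), np.float64(59.6)), (311, np.float64(17.3), np.float64(14.9), np.float64(59.6)), (323, np.float64(16.9), np.float64(9.3), np.float64(58.6)), (335, np.float64(17.6), np.float64(4.1), np.float64(60.4)), (347, np.float64(17.1), np.float64(-1.6), np.float64(59.2)), (359, np.float64(11.7), np.float64(-10.6), np.float64(44.9))]
2602 ((0.7289174199104309, -30.22907257080078), 15.08552360534668) [ 0.0017 -0.0298  0.0527]
```

View pics/w13.png

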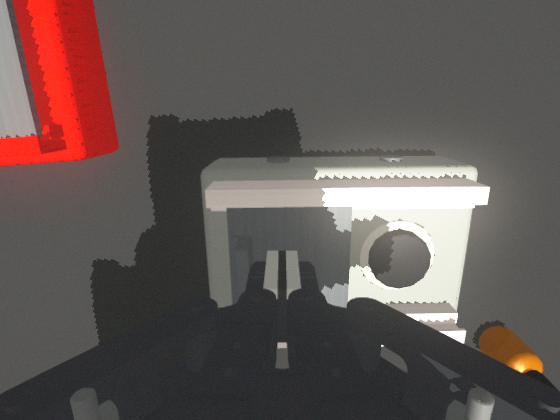

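The tab is at its stop: 8.8 N and no more travel, and the plate has shifted about 54 mm. The button centre is at (-30 mm y, z 52.7). Now I'll back off and move over it.

step_arm:
  moves:
    - {"tx": 0.1, "ty": -0.19, "tz": 0, "rx": 0, "ry": 0, "rz": 0}
    - {"tx": 0.3, "ty": -0.57, "tz": 0.2, "rx": 0, "ry": 0, "rz": 0}
    - {"tx": 0.6, "ty": -1.14, "tz": 0.4, "rx": 0, "ry": 0, "rz": 0}
    - {"tx": 0.94, "ty": -1.8, "tz": 0.4, "rx": 0, "ry": 0, "rz": 0}
    - {"tx": 0.94, "ty": -1.8, "tz": 0.4, "rx": 0, "ry": 0, "rz": 0}

```text
clock: 11.47
tcp_pos: [0.5405, 0.1315, 0.051]
tool_rot: [3.138, -0.0, 0.476]
contact_force: [0.5, -0.6, -0.6]
grip_width: 0.0002
```

step_arm:
  moves:
    - {"tx": 0, "ty": 0, "tz": 0, "rx": 0, "ry": 0, "rz": 0}
    - {"tx": 0, "ty": 0, "tz": 0, "rx": 0, "ry": 0, "rz": 0}
    - {"tx": 0, "ty": 0, "tz": 0, "rx": 0, "ry": 0, "rz": 0}
    - {"tx": 0, "ty": 0, "tz": 0, "rx": 0, "ry": 0, "rz": 0}

```text
clock: 11.8
tcp_pos: [0.5377, 0.1381, 0.0507]
tool_rot: [-3.14, 0.0, 0.485]
contact_force: [0.4, 0.7, 0.1]
grip_width: -0.0
```

```bash
python3 look.py w14 190 160 390 310
```

```text
[0.53772043 0.13810724 0.05065035] [-3.14039098e+00  3.08171535e-04  4.84775096e-01] 0.007078323612720575 11.8 [0.37439769 0.73307866 0.07416181]
```

View pics/w14.png

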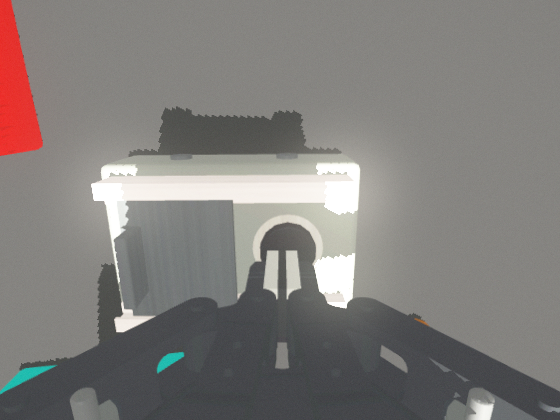

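step_arm:
  moves:
    - {"tx": 0.05, "ty": -0.09, "tz": -0.2, "rx": 0, "ry": 0, "rz": 0}
    - {"tx": 0.05, "ty": -0.09, "tz": -0.5, "rx": 0, "ry": 0, "rz": 0}
    - {"tx": 0.05, "ty": -0.09, "tz": -0.7, "rx": 0, "ry": 0, "rz": 0}
    - {"tx": 0.05, "ty": -0.09, "tz": -0.7, "rx": 0, "ry": 0, "rz": 0}
    - {"tx": 0.05, "ty": -0.09, "tz": -0.7, "rx": 0, "ry": 0, "rz": 0}

```text
clock: 12.27
tcp_pos: [0.5394, 0.1338, 0.029]
tool_rot: [-3.141, 0.002, 0.483]
contact_force: [-0.2, -0.6, 0.1]
grip_width: -0.0002
```

step_arm:
  moves:
    - {"tx": 0, "ty": 0, "tz": -0.1, "rx": 0, "ry": 0, "rz": 0}
    - {"tx": 0, "ty": 0, "tz": -0.2, "rx": 0, "ry": 0, "rz": 0}
    - {"tx": 0, "ty": 0, "tz": -0.25, "rx": 0, "ry": 0, "rz": 0}
    - {"tx": 0, "ty": 0, "tz": -0.3, "rx": 0, "ry": 0, "rz": 0}
    - {"tx": 0, "ty": 0, "tz": -0.3, "rx": 0, "ry": 0, "rz": 0}

```text
clock: 12.68
tcp_pos: [0.5401, 0.1339, 0.0238]
tool_rot: [3.141, -0.001, 0.483]
contact_force: [-5.7, -0.7, 29.8]
grip_width: -0.0002
```

29.8 N at TCP z 0.0238. Taking the tip offset from the knob-disc contact, that is about 47 mm, so the button should be bottomed. I'll lift and look.

step_arm:
  moves:
    - {"tx": 0, "ty": 0, "tz": 0.2, "rx": 0, "ry": 0, "rz": 0}
    - {"tx": 0, "ty": 0, "tz": 0.8, "rx": 0, "ry": 0, "rz": 0}
    - {"tx": 0, "ty": 0, "tz": 1.8, "rx": 0, "ry": 0, "rz": 0}
    - {"tx": 0, "ty": 0, "tz": 3.0, "rx": 0, "ry": 0, "rz": 0}
    - {"tx": 0, "ty": 0, "tz": 4.2, "rx": 0, "ry": 0, "rz": 0}

```text
clock: 13.1
tcp_pos: [0.5392, 0.1337, 0.1476]
tool_rot: [-3.141, 0.002, 0.483]
contact_force: [1.0, 0.1, 0.2]
grip_width: 0.0005
```

step_arm:
  moves:
    - {"tx": 0, "ty": 0, "tz": 0, "rx": 0, "ry": 0, "rz": 0}
    - {"tx": 0, "ty": 0, "tz": 0, "rx": 0, "ry": 0, "rz": 0}
    - {"tx": 0, "ty": 0, "tz": 0, "rx": 0, "ry": 0, "rz": 0}
    - {"tx": 0, "ty": 0, "tz": 0, "rx": 0, "ry": 0, "rz": 0}

```text
clock: 13.43
tcp_pos: [0.5389, 0.1335, 0.1455]
tool_rot: [-3.141, 0.003, 0.483]
contact_force: [-1.0, 0.4, -0.1]
grip_width: 0.0002
```

```bash
python3 look.py w15 180 110 380 260; python3 - <<'E'
from h import *
import pickle
np.set_printoptions(precision=4,suppress=True)
o,p,d=pickle.load(open('pics/w15.pkl','rb'))
v,u=np.mgrid[:420,:560]; P=deproj('wrist',np.c_[u.ravel(),v.ravel()],d.ravel(),obs=o)
a=np.radians(27.6); X=np.array([np.cos(a),np.sin(a)]);Y=np.array([-np.sin(a),np.cos(a)]);c=np.array([.5245,.1613])
w=np.c_[(P[:,:2]-c)@X,(P[:,:2]-c)@Y,P[:,2]]; ok=d.ravel()>0
b=ok&(np.hypot(w[:,0]-.0007,w[:,1]+.0302)<.012); print('button z',np.percentile(w[b,2],[5,50,95]),b.sum())
t=ok&(abs(w[:,0]-.0)<.025)&(w[:,1]>-.005)&(w[:,1]<.07)&(w[:,2]>.055)&(w[:,2]<.063); print('plate',np.percentile(w[t],[1,50,99],axis=0))
t=ok&(abs(w[:,0]-.0)<.025)&(w[:,1]>-.005)&(w[:,1]<.07)&(w[:,2]>.072)&(w[:,2]<.083); print('fin',np.percentile(w[t],[1,50,99],axis=0))
t=ok&(np.hypot(w[:,0]-.0007,w[:,1]+.0302)>.022)&(abs(w[:,0])<.025)&(w[:,1]<-.01)&(w[:,1]>-.06); print('block top',np.median(w[t,2]))
E
```

```text
[0.53887119 0.13350839 0.14552653] [-3.14121142e+00  2.72579917e-03  4.82796078e-01] 0.012263186145034114 13.4333 [-0.98614444  0.39701497 -0.13156659]
button z [0.0468 0.2157 0.2565] 5542
plate [[-0.0246 -0.003   0.0578]
 [ 0.0017  0.0205  0.0596]
 [ 0.0248  0.0502  0.0612]]
fin [[-0.018   0.0411  0.0723]
 [ 0.0005  0.0434  0.0772]
 [ 0.0177  0.0472  0.0792]]
block top 0.24776754005100654
```

View pics/w15.png

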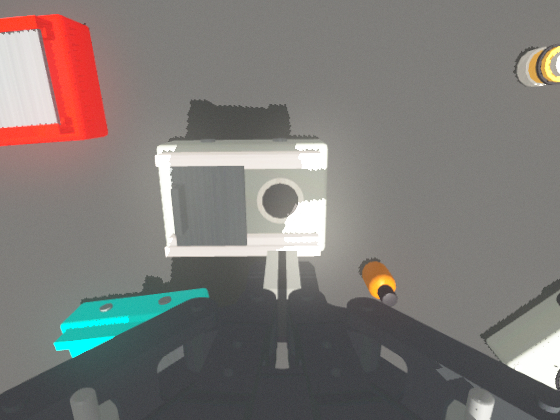

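```bash
python3 - <<'E'
from h import *
import pickle
np.set_printoptions(precision=4,suppress=True)
o,p,d=pickle.load(open('pics/w15.pkl','rb'))
P=deproj('wrist',np.c_[np.tile(np.arange(560),420),np.repeat(np.arange(420),560)],d.ravel(),obs=o)
a=np.radians(27.6); X=np.array([np.cos(a),np.sin(a)]);Y=np.array([-np.sin(a),np.cos(a)]);c=np.array([.5245,.1613])
w=np.c_[(P[:,:2]-c)@X,(P[:,:2]-c)@Y,P[:,2]]; ok=(d.ravel()>0)&(w[:,2]<.09)
r=np.hypot(w[:,0]-.0007,w[:,1]+.0302)
print('button',np.percentile(w[ok&(r<.012),2],[5,50,95]),'block',np.median(w[ok&(r>.022)&(abs(w[:,0])<.025)&(w[:,1]<-.01)&(w[:,1]>-.06),2]))
for n in ['scene','side']:
    pp,dd=capture(n); save(n+'1',pp); z=np.load(f'pics/{n}0.npz')
    x=dict(scene=(80,140,440,340),side=(140,120,420,360))[n]
    aa=cv2.resize(z['p'][x[1]:x[3],x[0]:x[2]],None,fx=1.6,fy=1.3); bb=cv2.resize(pp[x[1]:x[3],x[0]:x[2]],None,fx=1.6,fy=1.3)
    save(n+'cmp',np.vstack([aa,bb]))
k,_=pickle.load(open('pics/w10.pkl','rb'))[1:] if 0 else (0,0)
E
```

```text
button [0.046  0.047  0.0479] block 0.04498779840608817
```

View pics/scenecmp.png

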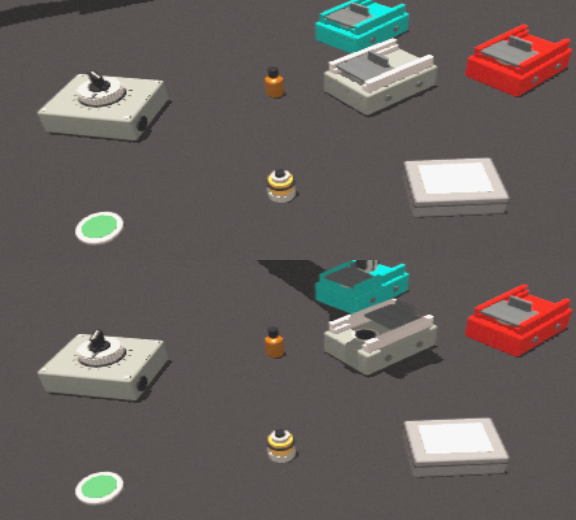

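View pics/sidecmp.png

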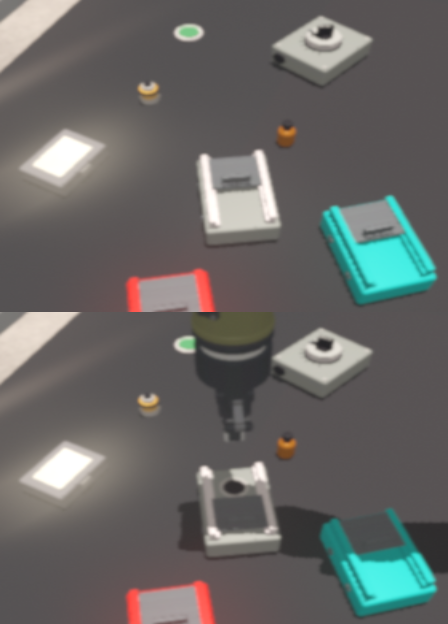

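Everything checks out: the button top is at 47 mm, the tab is open, the knob is aligned, the bystanders are unmoved and the arm is clear.

```bash
python3 -c "
from h import *
print(get_obs()['contact_force']); print(sign_off())"
```

```text
[-0.50751164 -0.03999905 -0.02062932]
the job is handed in; nothing more can be done
None
```

I turned the inner knob clockwise about 43° onto the rib, pushed the lock tab to its stop and pressed the ignition button in. I then lifted clear and handed the job in at about 13.5 s; `sign_off()` gave no verdict.

**Last checks**
- **Knob:** after release, the wrist picture showed nose, rib and pale line in one line. The rib measured about −9.6° to −12° throughout, which is within my reading error, so I saw no shift of the ring.
- **Tab:** it was pushed until it stopped moving at about 9 N. The camera shows it open by about 51 to 54 mm, against the 47 mm needed.
- **Button:** its top measures 47.0 mm above the bench, which is fully in.
- **Bystanders:** they look unmoved in the before and after pictures from both fixed cameras. This was by eye; I did not measure them.
- **Arm:** it stands clear, with no contact force.

**What disagreed**
- **Fingertip position:** the fingertips end about 23 to 27 mm behind the reported TCP. The camera gave about 27 mm; contact with the knob and button gave about 23 mm. My first close at the knob therefore shut on air above the bar, touching nothing, and I repeated it lower.
- **Extra force:** because of the same error the button press peaked at about 30 N. When I gripped the knob the fingertips also pressed on its disc with about 6 N.

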